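Reset the projector kit: gel frames in the slide carrier, lens tubes on their cradles

ROBOT

A 7-joint arm with a two-finger parallel gripper is mounted at the origin on the work surface. World frame = base frame: x ahead of the robot, y to its left, z up, the work surface at z = 0. Lengths are in m, angles in rad, forces in N, time in s.
With the tool pointing down it reaches from about 0.35 to 0.9 m from the base axis. Payload 8.1 kg.
Tool frame: the origin (TCP) lies midway between the tips of the shut fingers; the grasp point (between the pads) lies 19 mm behind it; z points along the fingers, y is the line along which they close (so a half turn about z gives the same grasp; the last joint's range is limited). The gripper opens to 92 mm and grips with 3 to 60 N. Pads are 19 mm wide; open, the fingers measure 130 mm over their backs; the gripper's body (75 mm by 190 mm) begins 47 mm behind the grasp point.
Start: joints at [1.1, 0.434, 0.025, 1.573, -0.012, 1.134, -0.075], TCP at [0.225, -0.583, 0.197] pointing down, gripper open.
Joint ranges: [-2.62, 2.62], [-0.44, 2.09], [-1.27, 1.32], [0.08, 2.57], [-1.32, 4.46], [0.12, 2], [-2.74, 2.74]. Speed limits (rad/s): [2.22, 2.22, 3.01, 3.01, 3.14, 3.14, 3.14].

INTERFACE

Orientations are given as a rotation vector (axis times angle).
In Python, from cell import observe, cams, job gives the robot as it stands. The module is installed in compiled form; this text tells all that it offers.
- The arm moves only by the tool step_arm, never from a script. Its argument "steps" is a list of rows, each a list of 6 numbers: the shift along the world's x, y, z in mm, then the turn, a rotation vector about the world's x, y, z in rad. In form: [[dx, dy, dz, rx, ry, rz], ...]. A call has 1 to 20 rows; each row shifts and turns the commanded pose from where the row before left it; what a row does not reach is not made up. A row lasts 1/12 s, in which the tool goes at most 41.7 mm and 7.16 degrees, less where a joint would pass 70% of its speed; a pose out of reach is approached as far as the arm can. A call with a gripper value outside its range is refused whole. "gripper" is the opening, from 0 (shut) to 1 (fully open), set as the call begins (left out, the last holds). The fingers move at their own pace and stop on an object; "force" is the grip in N (left out, the last holds). Time passes only in rows, so rows that do not move let the fingers close. It gives the time, the measured TCP pose, the force, the opening and the grip force at its end, in the units of the state.
- observe(): the state, without advancing time (a new reading comes with each control period).
- cams.get_image(name): name is "side" or "top" or "wrist"; returns the picture (480x640x3 uint8, red, green, blue); there is no depth.
- cams.get_calibration(name): a dict with "fov_y" (degrees; the focal length in pixels is half the picture's height over the tangent of half this angle, whatever the lens; pixels are square), "cx", "cy" (the principal point, pixels), "dist_coeffs" ([k1, k2, p1, p2, k3] as OpenCV has them; the pictures are not rectified), "world_to_cam" (4x4, takes a point from world to camera coordinates). Camera axes: x right, y up, looking along -z (the intrinsics and any distortion apply to the point x, -y, -z); pixel columns grow to the right and rows downward; lengths in m; the calibration is good to about 2 mm. A picture is of the moment at which its call begins: read the wrist's pose just before it. get_calibration takes no time and is no camera call; for the wrist camera it gives the pose at the moment of the call.
- job.sign_off(): hands the job in; it is judged then, once.
The state is a dict: "clock": time; "joints": joint angles; "dq": joint speeds; "joint_efforts": joint torques, N m; "position": TCP position; "ee_rot": TCP orientation; "force": force on the tool from outside, world axes, zero at the start; "ft_torque": the same for the moment, N m; "width": opening from 0.0 (shut) to 1.0 (fully open); "gripper_force": force on a finger pad.
Only numpy, scipy, OpenCV 4.12 (cv2) and the standard library are available. Lean on these libraries where they do the work, as an engineer would, in place of code of your own. Each camera call takes 0.05 s, during which the arm holds its last target. There are 200 camera calls.

TASK

Get the projector kit ready for the next show: pull the sliding carrier well out, lay every gel frame flat on its floor, and slide the carrier fully home with the frames in it. Also rest every lens tube squarely and centrally across the two uprights of the raised cradle of its own colour, let go of everything, and do not let the arm touch the glass disc or the pipe clamp.

Things in the scene. Friction and masses are not known exactly. Their poses are not given: they have to be found in the camera images.
- tube_red: chrome lens tube with two red bands and red end plates: an eight-sided barrel 44 mm from flat to flat, 120 mm long, with a square plate 44 x 44 x 10 mm flush with the flats at each end (140 mm in all), 0.25 kg, lying on a flat. Origin at its middle, on its axis (22 mm above what it lies on); x runs along the tube. May be absent
- tube_yellow: chrome lens tube with two yellow bands and yellow end plates: an eight-sided barrel 44 mm from flat to flat, 120 mm long, with a square plate 44 x 44 x 10 mm flush with the flats at each end (140 mm in all), 0.25 kg, lying on a flat. Origin at its middle, on its axis (22 mm above what it lies on); x runs along the tube. May be absent
- tube_green: chrome lens tube with two green bands and green end plates: an eight-sided barrel 44 mm from flat to flat, 120 mm long, with a square plate 44 x 44 x 10 mm flush with the flats at each end (140 mm in all), 0.25 kg, lying on a flat. Origin at its middle, on its axis (22 mm above what it lies on); x runs along the tube. May be absent
- seat_red (a point): the fixed red cradle: two red upright V-notched plates 8 mm thick, 76 mm apart, on a 104 x 56 x 10 mm base. The point is where the middle of a seated tube's axis comes to lie, 75 mm above the table; x runs along the seated tube (either way round), z up. The end plates hang outside the plates. The V sides slope at 45 degrees, 51 mm apart at their tops, 69 mm above the table
- seat_yellow (a point): the fixed yellow cradle: two yellow upright V-notched plates 8 mm thick, 76 mm apart, on a 104 x 56 x 10 mm base. The point is where the middle of a seated tube's axis comes to lie, 75 mm above the table; x runs along the seated tube (either way round), z up. The end plates hang outside the plates. The V sides slope at 45 degrees, 51 mm apart at their tops, 69 mm above the table
- seat_green (a point): the fixed green cradle: two green upright V-notched plates 8 mm thick, 76 mm apart, on a 104 x 56 x 10 mm base. The point is where the middle of a seated tube's axis comes to lie, 75 mm above the table; x runs along the seated tube (either way round), z up. The end plates hang outside the plates. The V sides slope at 45 degrees, 51 mm apart at their tops, 69 mm above the table
- frame_magenta: square gel frame, steel rim with a magenta window, 66 x 66 mm, 12 mm thick, 0.1 kg, lying flat (it can be gripped across its width). Origin at the centre of its underside, z through its thickness. May be absent
- frame_cyan: square gel frame, steel rim with a cyan window, 66 x 66 mm, 12 mm thick, 0.1 kg, lying flat (it can be gripped across its width). Origin at the centre of its underside, z through its thickness. May be absent
- dock: the carrier's fixed housing: grey walls with a clear roof, 192 mm deep (x), 198 mm wide (y), 68 mm tall, on an aluminium slide channel (9 mm tall) that runs out of its open front, which faces its -x. Origin at table height near the housing's middle; z up
- carrier (a joint): how far (m) the steel carrier tray is pulled out of the housing along the dock's -x: 0 fully home, 0.17 fully out. It slides stiffly (about 1.5 N) and stays where it is left
- carrier_floor (a point): centre of the carrier tray's inner floor, 14 mm above the table; axes parallel to the dock's. Inside, the tray measures 160 mm (x) by 156 mm (y), walls 18 mm tall above the floor and 4 mm thick. It moves with the carrier, and is under the housing's roof when home
- carrier_pull (a point): the carrier's handle: an upright orange round post, 24 mm thick, its top 70 mm above the table, 36 mm ahead (dock -x) of the tray's front wall; this point is on its axis 52 mm above the table. It moves with the carrier
- glass_disc: bystander: cobalt-blue glass disc, 80 mm across, 10 mm thick, lying flat; origin at centre of underside
- pipe_clamp: bystander: aluminium C-shaped pipe clamp, 30 x 90 mm, about 105 mm tall; origin at centre of underside
There are look-alikes about, which are no part of the job. What is shaped like the frame_magenta but black is not meant.

How it is judged:
On the way, in this order (a step that is already met when the one before it is completed fails the run):
1. the carrier is pulled well out (120 mm or more) (value of joint carrier above 0.12 m), for 0.2 s.
2. every gel frame present lies flat on the floor of the pulled-out carrier (x of frame_magenta in the frame of carrier_floor between -0.056 and 0.056 m and y of frame_magenta in the frame of carrier_floor between -0.054 and 0.054 m and z of frame_magenta in the frame of carrier_floor between -0.005 and 0.017 m and angle between the z axis of each of frame_magenta, frame_cyan and the z axis of carrier_floor, either way round below 0.12 rad and linear speed of each of frame_magenta, frame_cyan below 0.03 m/s and x of frame_cyan in the frame of carrier_floor between -0.056 and 0.056 m and y of frame_cyan in the frame of carrier_floor between -0.054 and 0.054 m and z of frame_cyan in the frame of carrier_floor between -0.005 and 0.017 m and value of joint carrier above 0.09 m), for 0.2 s.
3. the carrier is slid fully home with the frames in it (x of frame_magenta in the frame of carrier_floor between -0.056 and 0.056 m and y of frame_magenta in the frame of carrier_floor between -0.054 and 0.054 m and z of frame_magenta in the frame of carrier_floor between -0.005 and 0.017 m and angle between the z axis of each of frame_magenta, frame_cyan and the z axis of carrier_floor, either way round below 0.12 rad and linear speed of each of frame_magenta, frame_cyan below 0.03 m/s and x of frame_cyan in the frame of carrier_floor between -0.056 and 0.056 m and y of frame_cyan in the frame of carrier_floor between -0.054 and 0.054 m and z of frame_cyan in the frame of carrier_floor between -0.005 and 0.017 m and value of joint carrier below 0.006 m), for 0.2 s.
At the end, for the whole second after the job is handed in: every tube rests still on the cradle of its colour, its middle within 16 mm of the seat point along the tube, 8 mm across, 7 mm in height, its axis within 0.12 rad; every frame lies flat (0.12 rad) on the carrier floor inside the walls; the carrier is within 6 mm of fully home (all of step 3 and x of tube_red in the frame of seat_red between -0.016 and 0.016 m and y of tube_red in the frame of seat_red between -0.008 and 0.008 m and z of tube_red in the frame of seat_red between -0.007 and 0.007 m and angle between the x axis of tube_red and the x axis of seat_red, either way round below 0.12 rad and linear speed of each of tube_red, tube_yellow, tube_green below 0.03 m/s and x of tube_yellow in the frame of seat_yellow between -0.016 and 0.016 m and y of tube_yellow in the frame of seat_yellow between -0.008 and 0.008 m and z of tube_yellow in the frame of seat_yellow between -0.007 and 0.007 m and angle between the x axis of tube_yellow and the x axis of seat_yellow, either way round below 0.12 rad and x of tube_green in the frame of seat_green between -0.016 and 0.016 m and y of tube_green in the frame of seat_green between -0.008 and 0.008 m and z of tube_green in the frame of seat_green between -0.007 and 0.007 m and angle between the x axis of tube_green and the x axis of seat_green, either way round below 0.12 rad); the robot touches nothing.
It fails at once if the arm or gripper touches the glass disc or the pipe clamp (more than 2 N) (contact force between any of the arm, the fingers and glass_disc above 2 N or contact force between any of the arm, the fingers and pipe_clamp above 2 N).
Of tube_red, tube_yellow, tube_green, frame_magenta, frame_cyan only 4 to 5 are there at a start; the rules pass over those that are not, and their reading is None.
At some moment in a run one of tube_red, tube_yellow, tube_green, frame_magenta, frame_cyan may be knocked a few centimetres aside while the robot is not near it.
Once in a run the grip may slacken for a moment while it holds something.
It also fails if it takes over 208 s, if anything falls off the work surface, if the arm or the gripper's body presses on something with over 40 N, if the wrist force passes 120 N, or if a joint passes its speed limit or range.

## Working session

There is one attempt and no reset: what is moved stays moved. The work goes in short steps, Python scripts to look and compute and a tool call to move; the robot and the scene stay as the last step left them, time stands still between calls to the robot, and variables do not carry over. Pictures are saved under pics/ and viewed, at most 14 in all, crops included, and the job is handed in when it is done.

Besides the shell and the picture viewer there is one more tool, called as name(argument=value, ...) on one line, values as JSON. step_arm: Moves the arm, as the interface text tells. Its arguments: {"type":"object","properties":{"steps":{"type":"array","items":{"type":"array","items":{"type":"number"}}},"gripper":{"type":"number"},"force":{"type":"number"}},"required":["steps"]}

```bash
mkdir -p pics
cat > h.py <<'E'
import numpy as np, cv2
from cell import observe, cams, job
def cal(n):
    c=cams.get_calibration(n); f=240/np.tan(np.radians(c["fov_y"])/2)
    return np.array([[f,0,c["cx"]],[0,f,c["cy"]],[0,0,1]]),np.array(c["dist_coeffs"],float),np.array(c["world_to_cam"])
def save(n,f,crop=None,s=1,c=None):
    im=cams.get_image(n)[:,:,::-1]
    cv2.imwrite('pics/raw_'+f,im)
    if crop: x0,y0,x1,y1=crop; im=im[y0:y1,x0:x1]
    cv2.imwrite('pics/'+f,cv2.resize(im,None,fx=s,fy=s,interpolation=cv2.INTER_CUBIC))
def ray(C,p):
    K,d,W=C; u=cv2.undistortPoints(np.array([[p]],float),K,d)[0,0]
    R=W[:3,:3]; return -R.T@W[:3,3], R.T@np.array([u[0],-u[1],-1.])
def at(C,p,z):
    o,v=ray(C,p); return o+v*(z-o[2])/v[2]
def tri(*obs):
    A=np.zeros((3,3));b=np.zeros(3)
    for C,p in obs:
        o,v=ray(C,p); v=v/np.linalg.norm(v); P=np.eye(3)-np.outer(v,v); A+=P;b+=P@o
    return np.linalg.solve(A,b)
def proj(C,X):
    K,d,W=C; q=W[:3,:3]@np.array(X)+W[:3,3]
    return cv2.projectPoints(np.array([[q[0],-q[1],-q[2]]]),np.zeros(3),np.zeros(3),K,d)[0][0,0]
E
python3 - <<'E'
from h import *
s=observe(); print({k:np.round(v,3).tolist() for k,v in s.items()})
save('top','top0.png',s=1.25); save('side','side0.png',s=1.25)
for n in('top','side','wrist'):
    K,d,W=cal(n); print(n,K[0,0],d,np.round(-W[:3,:3].T@W[:3,3],3),np.round(W[:3,:3],2).tolist())
E
```

```text
{'clock': 0.0, 'joints': [1.1, 0.435, 0.025, 1.574, -0.012, 1.134, -0.075], 'dq': [0.002, -0.0, -0.002, -0.001, 0.0, -0.001, -0.0], 'joint_efforts': [0.0, -66.785, 0.985, -31.446, -0.061, 0.043, 0.0], 'position': [0.224, -0.583, 0.196], 'ee_rot': [-3.087, -0.574, 0.001], 'force': [0.062, 0.38, 0.044], 'ft_torque': [-0.054, -0.003, 0.019], 'gripper_force': 0.0, 'width': 1.001}
top 580.5735693787437 [-0.00315407  0.          0.          0.          0.        ] [ 2.550e-01 -1.000e-03  1.511e+00] [[-0.01, -1.0, -0.0], [0.98, -0.01, 0.18], [-0.18, -0.0, 0.98]]
side 614.5152245482647 [0.06442279 0.         0.         0.         0.        ] [-0.31   0.87   0.831] [[-0.72, -0.7, 0.0], [0.38, -0.38, 0.84], [-0.59, 0.6, 0.54]]
wrist 333.30154975960687 [-0.05449907  0.          0.          0.          0.        ] [ 0.286 -0.559  0.385] [[0.36, -0.93, -0.0], [0.9, 0.35, -0.25], [0.23, 0.09, 0.97]]
```

View pics/top0.png

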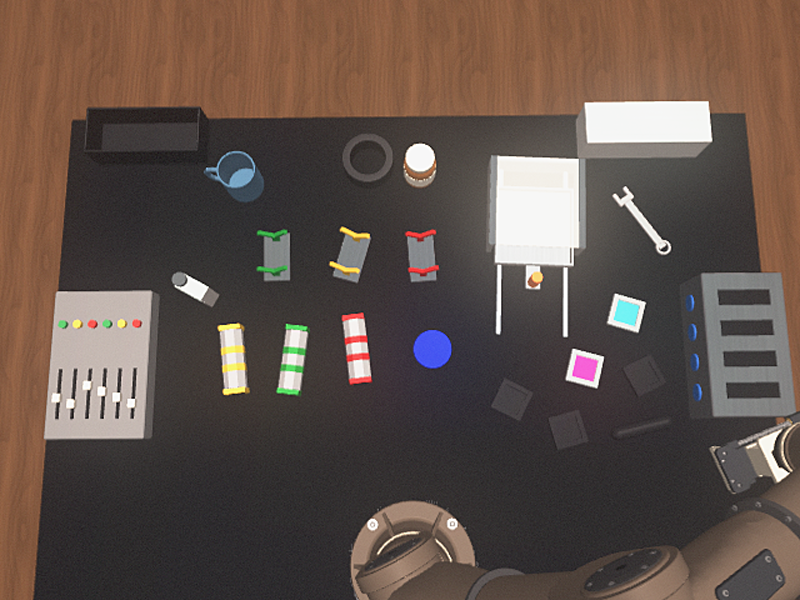

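View pics/side0.png

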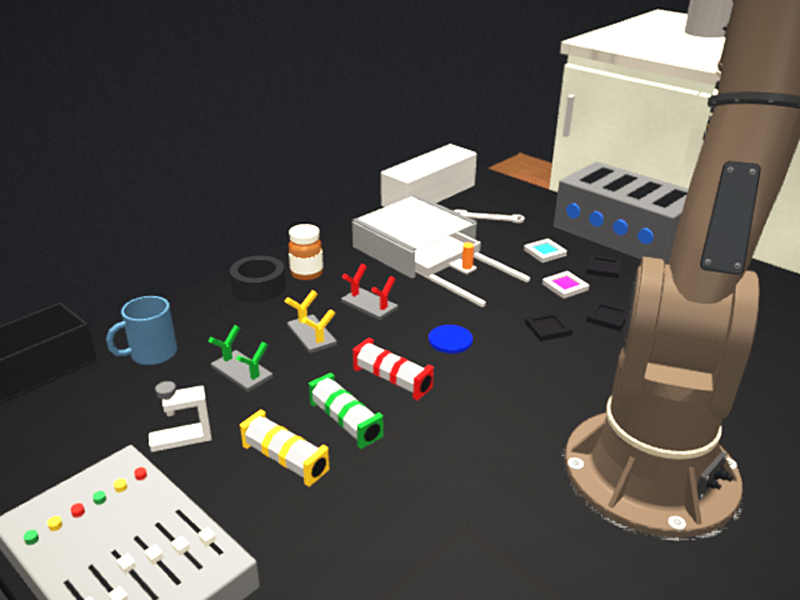

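Top view (enlarged 1.25x): carrier handle at (536,279), cyan frame (626,313), magenta frame (585,368). Tubes: yellow (232,359), green (293,359), red (356,348). Cradles: green (276,255), yellow (350,255), red (422,255). Disc at (432,349), clamp at (195,288). The side view agrees, and all five parts are there.

Run:
```python
from h import *
T,S=cal('top'),cal('side')
P={'handletop':((537,273),(468,244)),'mag':((585,368),(566,284)),'cyan':((626,313),(545,249)),
'yR':((232,328),(257,418)),'yN':((233,391),(317,467)),
'disc':((432,349),(451,338)),'clamp':((180,278),(166,388))}
for k,(a,b) in P.items():
    a=np.array(a)/1.25;b=np.array(b)/1.25
    X=tri((T,a),(S,b)); print(k,X.round(3), (proj(T,X)-a).round(1),(proj(S,X)-b).round(1))
# tubes at z=.044 ends, cradles at z=.069 tips, dock channel
for k,z,ps in [('yel',.044,[(231,326),(234,393)]),('grn',.044,[(296,326),(289,392)]),('red',.044,[(353,317),(360,381)]),
 ('cg',.069,[(272,234),(271,269)]),('cy',.069,[(355,232),(345,268)]),('cr',.069,[(421,234),(423,269)]),
 ('rails',.009,[(500,265),(498,333),(565,266),(566,335)]),('dockroof',.068,[(490,157),(580,157),(575,247),(490,247)]),
 ('magc',.012,[(575,349),(605,354),(596,388),(566,382)]),('cyac',.012,[(616,294),(646,300),(638,332),(608,327)])]:
    print(k,[at(T,np.array(p)/1.25,z)[:2].round(3).tolist() for p in ps])
```

```text
handletop [ 0.571 -0.262  0.068] [0.7 0.9] [-1.1 -0.2]
mag [ 0.384 -0.362  0.005] [0.1 0.1] [-0.1 -0. ]
cyan [ 0.499 -0.453  0.008] [-0.1 -0.1] [0.2 0. ]
yR [0.471 0.364 0.041] [0.1 0.1] [-0.1 -0. ]
yN [0.342 0.36  0.024] [0.8 1. ] [-1.8 -0.3]
disc [ 0.427 -0.046  0.007] [0.2 0.2] [-0.3 -0. ]
clamp [0.564 0.456 0.101] [0.2 0.2] [-0.3 -0.1]
yel [[0.475, 0.366], [0.339, 0.355]]
grn [[0.474, 0.233], [0.34, 0.244]]
red [[0.491, 0.116], [0.36, 0.102]]
cg [[0.662, 0.281], [0.588, 0.282]]
cy [[0.664, 0.111], [0.588, 0.131]]
cr [[0.658, -0.025], [0.584, -0.028]]
rails [[0.605, -0.193], [0.459, -0.184], [0.601, -0.331], [0.453, -0.325]]
dockroof [[0.824, -0.172], [0.821, -0.361], [0.627, -0.34], [0.629, -0.166]]
magc [[0.424, -0.342], [0.412, -0.403], [0.343, -0.38], [0.356, -0.319]]
cyac [[0.539, -0.434], [0.525, -0.496], [0.457, -0.475], [0.469, -0.413]]
```

step_arm(steps=[[24,25,3,0,0,-0.042],[24,25,3,0,0,-0.042],[24,25,3,0,0,-0.042],[24,25,3,0,0,-0.042],[24,25,3,0,0,-0.042],[24,25,3,0,0,-0.042],[24,25,3,0,0,-0.042],[24,25,3,0,0,-0.042],[24,25,3,0,0,-0.042],[24,25,3,0,0,-0.042],[0,0,0,0,0,0],[0,0,0,0,0,0]])

```text
clock: 1.1
position: [0.4663, -0.3309, 0.2263]
ee_rot: [-3.14, 0.074, -0.0]
force: [-0.4, -0.7, -0.8]
width: 0.999
gripper_force: 0.0
```

```bash
cat >> h.py <<'E'
import pickle
def wshot(f,s=1.25):
    C=cal('wrist'); save('wrist',f,s=s); pickle.dump(C,open('pics/'+f+'.cal','wb')); return C
def ld(f): return pickle.load(open('pics/'+f+'.cal','rb'))
def tool():
    from scipy.spatial.transform import Rotation as R
    s=observe(); M=R.from_rotvec(s['ee_rot']).as_matrix()
    print('t',round(float(s['clock']),2),'pos',np.round(s['position'],4),'yaw',round(float(np.arctan2(M[1,0],M[0,0])),3),'tilt',M[:2,2].round(3),'F',np.round(s['force'],1),'w',round(float(s['width']),3),'g',round(float(s['gripper_force']),1),'j',np.round(s['joints'],2))
E
python3 - <<'E'
from h import *
tool(); wshot('w1.png')
E
```

```text
t 1.1 pos [ 0.4663 -0.3309  0.2263] yaw -0.047 tilt [0.    0.001] F [-0.4 -0.7 -0.8] w 0.999 g 0.0 j [ 0.53  0.33 -0.01  1.66  0.    1.15 -1.1 ]
```

View pics/w1.png

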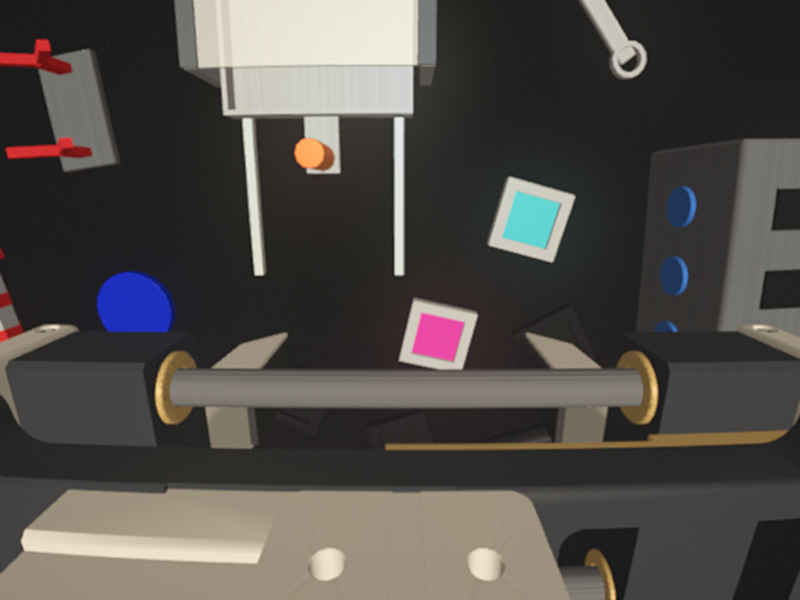

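Wrist view: handle top at (310,153). Cyan frame corners are (510,178),(575,192),(553,262),(489,245). Magenta corners are (414,298),(477,311),(463,370),(400,360). Rail ends are at (259,274) and (399,274).

Run:
```python
from h import *
C=ld('w1.png');T,S=cal('top'),cal('side')
q=lambda p:np.array(p)/1.25
X=tri((C,q((310,153))),(T,q((537,273))),(S,q((468,244))));print('handle',X.round(4), at(C,q((310,153)),.07).round(4))
for k,z,ps in [('cyan',.012,[(510,178),(575,192),(553,262),(489,245)]),('mag',.012,[(414,298),(477,311),(463,370),(400,360)]),
 ('railL',.009,[(250,120),(259,274)]),('railR',.009,[(399,120),(399,274)]),('traytop',.032,[(226,113),(412,116)]),('tongue',.009,[(306,172),(340,173)]),
 ('disc',.01,[(98,302),(172,305)])]:
    A=np.array([at(C,q(p),z)[:2] for p in ps]); print(k,A.round(3).tolist(),'mean',A.mean(0).round(4))
    if len(ps)==4:
        e=[A[0]-A[3],A[1]-A[2]]; f=[A[0]-A[1],A[3]-A[2]]
        print('yaw',[round(float(np.arctan2(v[1],v[0])),3) for v in e],[round(float(np.arctan2(-v[0],v[1])),3) for v in f],[round(float(np.linalg.norm(v)),3) for v in e+f])
print('mag center tri',tri((C,q((439,334))),(T,q((585,368))),(S,q((566,284)))),'cy',tri((C,q((532,220))),(T,q((626,313))),(S,q((545,249)))))
```

```text
handle [ 0.5676 -0.2595  0.0708] [ 0.5644 -0.259   0.07  ]
cyan [[0.538, -0.432], [0.523, -0.494], [0.456, -0.475], [0.476, -0.412]] mean [ 0.4985 -0.4534]
yaw [-0.31, -0.277] [-0.24, -0.3] [0.065, 0.069, 0.064, 0.066]
mag [[0.426, -0.337], [0.41, -0.4], [0.346, -0.385], [0.36, -0.319]] mean [ 0.3855 -0.3602]
yaw [-0.258, -0.23] [-0.258, -0.219] [0.068, 0.066, 0.065, 0.067]
railL [[0.603, -0.193], [0.458, -0.183]] mean [ 0.5302 -0.1878]
railR [[0.595, -0.33], [0.451, -0.323]] mean [ 0.5229 -0.3267]
traytop [[0.606, -0.18], [0.594, -0.342]] mean [ 0.6    -0.2611]
tongue [[0.553, -0.24], [0.551, -0.272]] mean [ 0.5519 -0.2564]
disc [[0.437, -0.008], [0.43, -0.088]] mean [ 0.4338 -0.0477]
mag center tri [ 0.38429312 -0.36160636  0.00517285] cy [ 0.49864798 -0.45368822  0.00830408]
```

step_arm(steps=[[33,24,-10,0,0,-0.004],[33,24,-10,0,0,-0.004],[33,24,-20,0,0,-0.004],[0,0,-40,0,0,0],[0,0,-40,0,0,0],[0,0,-35,0,0,0],[0,0,-25,0,0,0],[0,0,-10,0,0,0],[0,0,0,0,0,0]])

```text
clock: 1.9
position: [0.5576, -0.2645, 0.0358]
ee_rot: [-3.139, 0.104, 0.008]
force: [-0.5, 0.0, -0.2]
width: 1.001
gripper_force: 0.0
```

step_arm(steps=[[0,0,0,0,0,0],[0,0,0,0,0,0],[0,0,0,0,0,0],[0,0,0,0,0,0],[0,0,0,0,0,0],[0,0,0,0,0,0]], gripper=0.1, force=25)

```text
clock: 2.4
position: [0.5608, -0.2637, 0.0391]
ee_rot: [3.14, -0.101, 0.002]
force: [-0.1, -0.7, -0.2]
width: 0.614
gripper_force: 0.0
```

```bash
python3 -c "
from h import *
tool()"
```

```text
t 2.4 pos [ 0.5608 -0.2637  0.0391] yaw -0.064 tilt [ 0.001 -0.   ] F [-0.1 -0.7 -0.2] w 0.614 g 0.0 j [ 0.38  0.59 -0.04  1.75  0.03  0.81 -1.31]
```

step_arm(steps=[[4,4,-4,0,0,0],[0,0,0,0,0,0],[0,0,0,0,0,0],[0,0,0,0,0,0],[0,0,0,0,0,0],[0,0,0,0,0,0],[0,0,0,0,0,0]])

```text
clock: 2.98
position: [0.5644, -0.2585, 0.0342]
ee_rot: [-3.139, 0.1, 0.001]
force: [0.9, 4.2, 0.2]
width: 0.242
gripper_force: 25.0
```

```bash
python3 -c "
from h import *
tool()"
```

```text
t 2.98 pos [ 0.5644 -0.2585  0.0342] yaw -0.064 tilt [-0.     0.001] F [0.9 4.2 0.2] w 0.242 g 25.0 j [ 0.37  0.6  -0.04  1.75  0.03  0.8  -1.32]
```

step_arm(steps=[[-15,0.9,0,0,0,0],[-15,0.9,0,0,0,0],[-15,0.9,0,0,0,0],[-15,0.9,0,0,0,0],[-15,0.9,0,0,0,0],[-15,0.9,0,0,0,0],[-15,0.9,0,0,0,0],[-15,0.9,0,0,0,0],[-15,0.9,0,0,0,0],[-15,0.9,0,0,0,0],[0,0,0,0,0,0],[0,0,0,0,0,0],[0,0,0,0,0,0]])

```text
clock: 4.07
position: [0.4139, -0.2508, 0.0343]
ee_rot: [-3.14, 0.102, 0.002]
force: [-1.4, 1.4, 1.1]
width: 0.103
gripper_force: 1.5
```

```bash
python3 -c "
from h import *
tool()"
```

```text
t 4.07 pos [ 0.4139 -0.2508  0.0343] yaw -0.065 tilt [-0.001  0.   ] F [-1.4  1.4  1.1] w 0.103 g 1.5 j [ 0.48  0.43 -0.06  2.08  0.04  0.63 -1.24]
```

step_arm(steps=[[0,0,0,0,0,0],[0,0,0,0,0,0],[0,0,0,0,0,0],[0,0,40,0,0,0],[0,0,40,0,0,0],[0,0,40,0,0,0],[0,0,40,0,0,0],[0,0,20,0,0,0],[0,0,0,0,0,0],[0,0,0,0,0,0]], gripper=0.6)

```text
clock: 4.9
position: [0.4153, -0.2511, 0.2155]
ee_rot: [3.138, -0.101, 0.004]
force: [-0.2, 0.0, -1.0]
width: 0.604
gripper_force: 0.0
```

Run:
```python
from h import *
tool(); wshot('w2.png')
```

```text
t 4.9 pos [ 0.4153 -0.2511  0.2155] yaw -0.064 tilt [ 0.003 -0.002] F [-0.2  0.  -1. ] w 0.604 g 0.0 j [ 0.48  0.19 -0.06  1.87  0.01  1.07 -1.22]
```

View pics/w2.png

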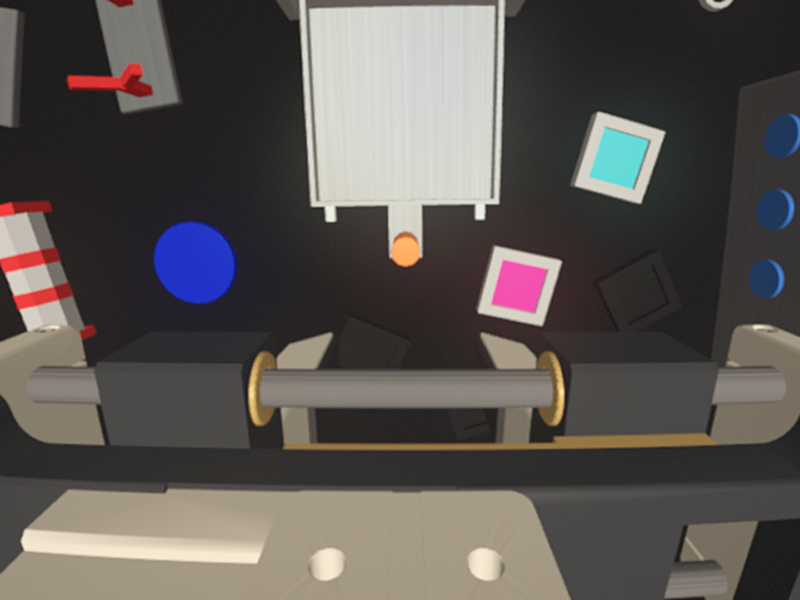

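The grip slackened near the end of the pull, but the carrier came well out: tray corners are about (312,205) front left and (495,203) front right, handle top (405,244). Next I check how far out it is and where the tray and the frames lie.

Run:
```python
from h import *
C=ld('w2.png');q=lambda p:np.array(p)/1.25
print('handle',at(C,q((405,242)),.07).round(4))
for k,z,ps in [('traytop',.032,[(308,204),(500,202)]),('rear',.032,[(303,5),(502,5)]),('disc',.01,[(154,263),(236,263)]),
 ('cyan',.012,[(598,112),(665,130),(642,203),(571,186)]),('mag',.012,[(494,246),(562,261),(543,326),(477,310)])]:
    A=np.array([at(C,q(p),z)[:2] for p in ps]); print(k,A.round(4).tolist(),'mean',A.mean(0).round(4))
    if len(ps)==4:
        e=[A[0]-A[3],A[1]-A[2]]; f=[A[0]-A[1],A[3]-A[2]]
        print('yaw',[round(float(np.arctan2(v[1],v[0])),3) for v in e],[round(float(np.arctan2(-v[0],v[1])),3) for v in f])
print(tri((C,q((520,286))),(ld('w1.png'),q((439,334)))).round(4),tri((C,q((619,158))),(ld('w1.png'),q((532,220)))).round(4))
```

```text
handle [ 0.4406 -0.2521  0.07  ]
traytop [[0.4752, -0.1689], [0.4659, -0.3375]] mean [ 0.4705 -0.2532]
rear [[0.6332, -0.1823], [0.6228, -0.3425]] mean [ 0.628  -0.2624]
disc [[0.4301, -0.0053], [0.4244, -0.0872]] mean [ 0.4272 -0.0462]
cyan [[0.5394, -0.4317], [0.5215, -0.4949], [0.4567, -0.4767], [0.4758, -0.4081]] mean [ 0.4984 -0.4529]
yaw [-0.354, -0.274] [-0.277, -0.272]
mag [[0.4245, -0.3356], [0.406, -0.4011], [0.3414, -0.3837], [0.3624, -0.318]] mean [ 0.3836 -0.3596]
yaw [-0.277, -0.263] [-0.276, -0.31]
[ 0.3832 -0.3618  0.0045] [ 0.4985 -0.4541  0.0093]
```

step_arm(steps=[[13,0,-36,0,0,0],[13,0,-36,0,0,0],[0,-1,-36,0,0,0],[0,0,-36,0,0,0],[0,0,-26,0,0,0],[0,0,-12,0,0,0],[0,0,0,0,0,0]])

```text
clock: 5.53
position: [0.4369, -0.25, 0.0279]
ee_rot: [-3.137, 0.1, 0.012]
force: [0.4, -0.0, 0.4]
width: 0.6
gripper_force: 0.0
```

step_arm(steps=[[0,0,0,0,0,0],[0,0,0,0,0,0],[0,0,0,0,0,0],[0,0,0,0,0,0],[0,0,0,0,0,0],[0,0,0,0,0,0],[0,0,0,0,0,0],[-6,0.4,0,0,0,0],[-6,0.4,0,0,0,0],[-6,0.4,0,0,0,0],[-6,0.4,0,0,0,0],[-4,0.2,0,0,0,0],[0,0,0,0,0,0],[0,0,0,0,0,0],[0,0,0,0,0,0]], gripper=0.1, force=35)

```text
clock: 6.78
position: [0.4258, -0.2516, 0.0353]
ee_rot: [3.135, -0.095, 0.035]
force: [33.1, -2.9, -13.6]
width: 0.237
gripper_force: 35.0
```

```bash
python3 -c "
from h import *
tool()"
```

```text
t 6.78 pos [ 0.4258 -0.2516  0.0353] yaw -0.06 tilt [ 0.022 -0.006] F [ 33.1  -2.9 -13.6] w 0.237 g 35.0 j [ 0.48  0.43 -0.07  2.08  0.04  0.61 -1.25]
```

step_arm(steps=[[12,0,0,0,0,0],[0,0,0,0,0,0],[0,0,0,0,0,0]])

```text
clock: 7.03
position: [0.4285, -0.2516, 0.0348]
ee_rot: [3.137, -0.1, 0.012]
force: [1.0, -2.7, 22.6]
width: 0.238
gripper_force: 35.0
```

```bash
python3 -c "
from h import *
tool()"
```

```text
t 7.03 pos [ 0.4285 -0.2516  0.0348] yaw -0.064 tilt [ 0.007 -0.004] F [ 1.  -2.7 22.6] w 0.238 g 35.0 j [ 0.47  0.44 -0.06  2.06  0.04  0.64 -1.26]
```

step_arm(steps=[[0,0,0,0,0,0],[0,0,0,0,0,0],[0,0,0,0,0,0],[0,0,0,0,0,0],[0,0,30,0,0,0],[0,0,40,0,0,0.12],[-5,-15,40,0,0,0.12],[-5,-15,30,0,0,0.12],[-5,-15,0,0,0,0.12],[-5,-15,0,0,0,0.12],[-5,-15,0,0,0,0.12],[-5,-15,0,0,0,0.12],[-10,-20,0,0,0,0.12],[0,0,0,0,0,0.12],[0,0,0,0,0,0.12],[0,0,0,0,0,0.12],[0,0,0,0,0,0.044],[0,0,0,0,0,0]], gripper=1)

```text
clock: 8.53
position: [0.3839, -0.359, 0.1705]
ee_rot: [-2.498, -1.902, 0.0]
force: [0.4, -0.4, -0.6]
width: 1.0
gripper_force: 0.0
```

Run:
```python
from h import *
tool()
C=ld('w2.png');q=lambda p:np.array(p)/1.25
T=cal('top')
for p in [(569,430),(512,398),(644,375)]: print(at(T,q(p),.01).round(3))
print('handle?',at(C,q((405,242)),.07).round(3))
save('top','top1.png',crop=(300,200,640,400),s=2.3)
C=wshot('w3.png')
im=cv2.imread('pics/raw_w3.png');hsv=cv2.cvtColor(im,cv2.COLOR_BGR2HSV)
for n,lo,hi in [('mag',(150,120,80),(172,255,255)),('cyan',(82,90,80),(98,255,255))]:
    m=cv2.inRange(hsv,lo,hi); k,l,st,ce=cv2.connectedComponentsWithStats(m); 
    i=1+np.argmax(st[1:,4]); print(n,st[i],ce[i].round(1),at(C,ce[i],.010).round(4))
```

```text
t 8.53 pos [ 0.3839 -0.359   0.1705] yaw 1.302 tilt [-0.001  0.001] F [ 0.4 -0.4 -0.6] w 1.0 g 0.0 j [ 0.87  0.32 -0.29  1.83  0.1   1.01  0.28]
[ 0.259 -0.321  0.01 ]
[ 0.324 -0.208  0.01 ]
[ 0.368 -0.481  0.01 ]
handle? [ 0.441 -0.252  0.07 ]
mag [ 305  196   42   41 1721] [325.5 216. ] [ 0.3839 -0.359   0.01  ]
cyan [428 250  41  31 899] [449.5 261.4] [ 0.5031 -0.4456  0.01  ]
```

View pics/top1.png

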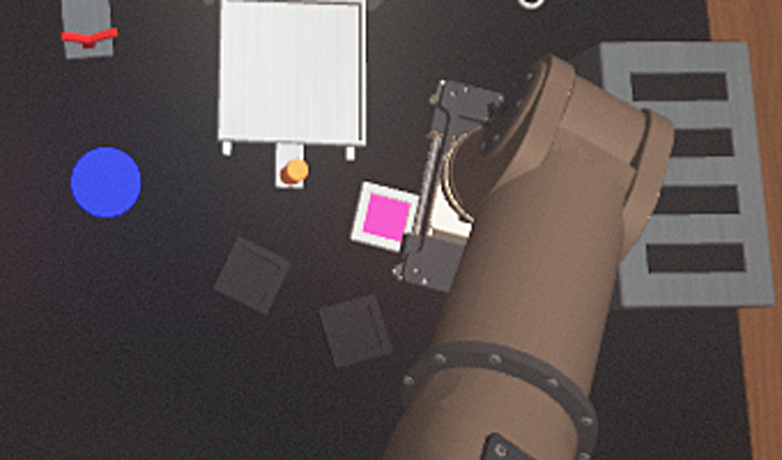

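Top crop: carrier fully out, with the tray at (293,70) and handle at (296,170). Magenta at (387,217) has not moved, the gripper is over it, and the black look-alikes are clear of the fingers.

step_arm(steps=[[0,0,-35,0,0,0],[0,0,-35,0,0,0],[0,0,-35,0,0,0],[0,0,-32,0,0,0],[0,0,-18,0,0,0],[0,0,-8,0,0,0],[0,0,-3,0,0,0],[0,0,0,0,0,0]])

```text
clock: 9.3
position: [0.3847, -0.3593, 0.0052]
ee_rot: [-2.502, -1.9, 0.0]
force: [-0.5, 0.1, -0.4]
width: 1.001
gripper_force: 0.0
```

step_arm(steps=[[0,0,0,0,0,0],[0,0,0,0,0,0],[0,0,0,0,0,0],[0,0,0,0,0,0],[0,0,0,0,0,0],[0,0,0,0,0,0],[0,0,0,0,0,0]], gripper=0.5, force=30)

```text
clock: 9.88
position: [0.3846, -0.3594, 0.0053]
ee_rot: [2.501, 1.901, 0.0]
force: [0.1, -0.7, -0.0]
width: 0.547
gripper_force: 0.0
```

```bash
python3 -c "
from h import *
tool()"
```

```text
t 9.88 pos [ 0.3846 -0.3594  0.0053] yaw 1.3 tilt [ 0. -0.] F [ 0.1 -0.7 -0. ] w 0.547 g 0.0 j [ 0.83  0.54 -0.24  1.99  0.2   0.64  0.18]
```

Run:
```python
from h import *
wshot('w4.png',s=1)
a=cv2.imread('pics/w4.png'); save('side','s1.png')
b=cv2.imread('pics/raw_s1.png')[120:330,300:560]
b=cv2.resize(b,(594,480)); cv2.imwrite('pics/c1.png',cv2.resize(np.hstack([a,b]),(800,311)))
```

```text
(no output)
```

View pics/c1.png

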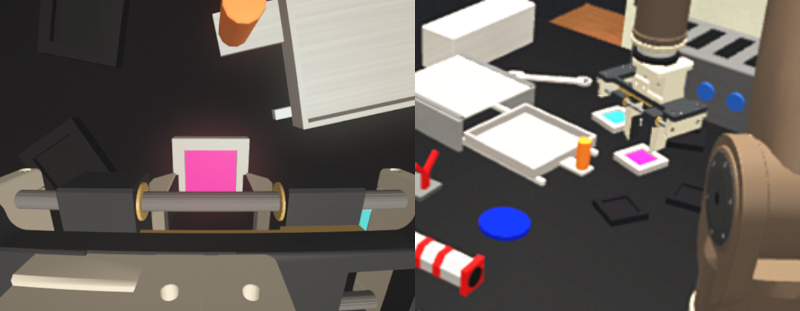

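Run:
```python
from h import *
tool()
def blob(im):
    hsv=cv2.cvtColor(im,cv2.COLOR_BGR2HSV); m=cv2.inRange(hsv,(150,120,80),(172,255,255)); k,l,st,ce=cv2.connectedComponentsWithStats(m)
    i=1+np.argmax(st[1:,4]); return st[i],ce[i]
for f,n in [('raw_top0.png','top'),('raw_top1.png','top'),('raw_side0.png','side'),('raw_s1.png','side')]:
    s,c=blob(cv2.imread('pics/'+f)); print(f,s,c.round(1),at(cal(n),c,.01).round(4))
for f in ['w1','w2','w3','w4']:
    s,c=blob(cv2.imread('pics/raw_'+f+'.png')); C=ld(f+'.png'); print(f,s,c.round(1),at(C,c,.01).round(4), ray(C,c)[0].round(3))
save('top','t2.png'); s,c=blob(cv2.imread('pics/raw_t2.png')); print(s,c,at(cal('top'),c,.01))
```

```text
t 9.98 pos [ 0.3846 -0.3593  0.0051] yaw 1.3 tilt [ 0. -0.] F [-0.3 -0.1  0.2] w 0.506 g 0.0 j [ 0.83  0.54 -0.24  1.99  0.2   0.64  0.18]
raw_top0.png [458 284  20  21 292] [467.5 294.3] [ 0.3845 -0.3593  0.01  ]
raw_top1.png [458 284  20  22 294] [467.5 294.3] [ 0.3843 -0.3594  0.01  ]
raw_side0.png [442 221  21  10 115] [452.1 225.7] [ 0.3853 -0.36    0.01  ]
raw_s1.png [442 221  21  10 115] [452.1 225.7] [ 0.3853 -0.36    0.01  ]
w1 [ 330  251   41   38 1096] [349.8 269.2] [ 0.3836 -0.359   0.01  ] [ 0.532 -0.334  0.416]
w2 [ 394  208   43   42 1262] [414.7 228.7] [ 0.3837 -0.3594  0.01  ] [ 0.481 -0.255  0.405]
w3 [ 305  196   42   41 1721] [325.5 216. ] [ 0.3839 -0.359   0.01  ] [ 0.401 -0.294  0.36 ]
w4 [ 285  233   80   64 4909] [324.6 263.7] [ 0.3846 -0.3561  0.01  ] [ 0.402 -0.295  0.195]
[458 284   8  17  74] [461.51351351 291.60810811] [ 0.39151098 -0.34426093  0.01      ]
```

Run:
```python
from h import *
b=cv2.imread('pics/raw_s1.png')[160:250,395:505]; a=cv2.imread('pics/raw_w4.png')[190:330,200:440]
b=cv2.resize(b,(490,400),interpolation=cv2.INTER_CUBIC);a=cv2.resize(a,(800,466))[:400,150:450+0]
cv2.imwrite('pics/c2.png',np.hstack([b,a]))
S=cal('side')
for d in(-.033,.033): print(proj(S,[.3846+d,-.3593-d*.27,.005]),proj(S,[.3846+d,-.3593-d*.27,.025]))
```

```text
[461.07157852 233.52416709] [462.10996746 226.79559248]
[443.17196485 221.74235286] [444.05944091 215.14626871]
```

View pics/c2.png

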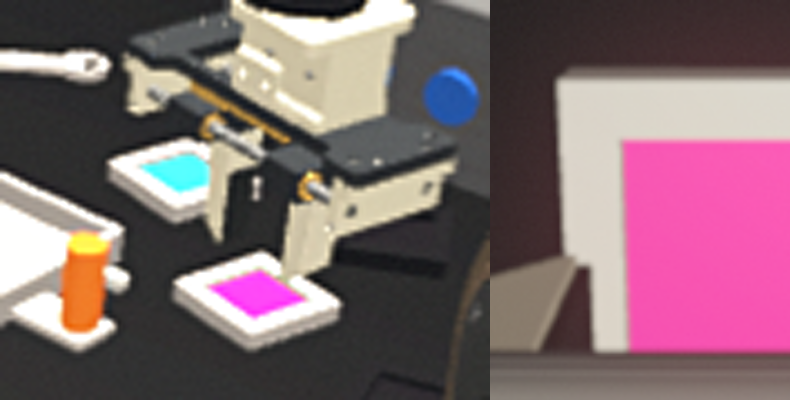

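Run:
```python
from h import *
S=cal('side');W=ld('w4.png')
for a in [(463,223),(460,224),(466,221)]:
    X=tri((W,(270.5,268.7)),(S,a)); print(X.round(4),proj(S,X)-a,proj(W,X))
print(proj(W,[.3846-.025,-.3593+.007,.005]),proj(W,[.3846,-.3593,.005]))
s=observe()
```

```text
[ 0.355  -0.3474  0.0341] [-2.22682973  0.66324109] [264.72852799 278.14726346]
[ 0.3576 -0.3451  0.0324] [-0.70865113  0.21357187] [268.68366698 271.71174682]
[ 0.3528 -0.349   0.0388] [-3.89553599  1.1470287 ] [260.11317693 285.46636467]
[282.95322823 265.77016123] [326.06276588 265.83270649]
```

The finger tips triangulate to about z = 0.03, although the reading says 0.005, so the fingers hover above the frame. I'll open the gripper and feel my way down in small steps.

step_arm(steps=[[0,0,0,0,0,0],[0,0,0,0,0,0],[0,0,0,0,0,0],[0,0,0,0,0,0],[0,0,0,0,0,0],[0,0,0,0,0,0],[0,0,0,0,0,0],[0,0,0,0,0,0],[0,0,-8,0,0,0],[0,0,0,0,0,0]], gripper=1)

```text
clock: 10.87
position: [0.384, -0.359, -0.004]
ee_rot: [-2.5, -1.9, 0.0]
force: [-0.0, 0.8, 0.3]
width: 1.005
gripper_force: 0.0
```

step_arm(steps=[[0,0,-4,0,0,0],[0,0,0,0,0,0]])

```text
clock: 11.03
position: [0.3842, -0.359, -0.0077]
ee_rot: [-2.5, -1.9, 0.0]
force: [-0.6, 0.4, 0.5]
width: 1.003
gripper_force: 0.0
```

step_arm(steps=[[0,0,-4,0,0,0],[0,0,0,0,0,0]])

```text
clock: 11.2
position: [0.3843, -0.3591, -0.0115]
ee_rot: [-2.501, -1.901, 0.0]
force: [-0.7, 0.6, 0.3]
width: 1.001
gripper_force: 0.0
```

step_arm(steps=[[0,0,-4,0,0,0],[0,0,0,0,0,0]])

```text
clock: 11.37
position: [0.3843, -0.3592, -0.0155]
ee_rot: [-2.501, -1.9, 0.0]
force: [0.1, 0.6, 0.5]
width: 1.002
gripper_force: 0.0
```

step_arm(steps=[[0,0,-3,0,0,0],[0,0,0,0,0,0]])

```text
clock: 11.53
position: [0.3844, -0.3592, -0.0183]
ee_rot: [-2.501, -1.901, 0.0]
force: [0.1, -0.4, 0.1]
width: 1.0
gripper_force: 0.0
```

step_arm(steps=[[0,0,-3,0,0,0],[0,0,0,0,0,0]])

```text
clock: 11.7
position: [0.3844, -0.3592, -0.0213]
ee_rot: [-2.501, -1.901, 0.0]
force: [-0.1, 0.1, -0.8]
width: 1.005
gripper_force: 0.0
```

step_arm(steps=[[0,0,-2,0,0,0],[0,0,0,0,0,0]])

```text
clock: 11.87
position: [0.3845, -0.3593, -0.0232]
ee_rot: [-2.501, -1.901, 0.0]
force: [0.8, -0.8, -0.4]
width: 0.998
gripper_force: 0.0
```

step_arm(steps=[[0,0,0,0,0,0],[0,0,0,0,0,0],[0,0,0,0,0,0],[0,0,0,0,0,0],[0,0,0,0,0,0],[0,0,0,0,0,0],[0,0,0,0,0,0]], gripper=0.5, force=30)

```text
clock: 12.45
position: [0.3846, -0.3594, -0.0228]
ee_rot: [2.501, 1.901, 0.0]
force: [-0.1, 0.1, 0.2]
width: 0.709
gripper_force: 30.0
```

```bash
python3 -c "
from h import *
tool()"
```

```text
t 12.45 pos [ 0.3846 -0.3594 -0.0228] yaw 1.3 tilt [ 0. -0.] F [-0.1  0.1  0.2] w 0.709 g 30.0 j [ 0.81  0.58 -0.22  2.01  0.22  0.58  0.17]
```

Run:
```python
from h import *
T=cal('top'); q=lambda p:np.array(p)/2.3+[300,200]
for p,z in [((219,141),.032),((364,146),.032),((222,2),.032),((365,2),.032),((296,163),.07),((227,135),.014),((357,140),.014)]: print(p,at(T,q(p),z).round(4))
```

```text
(219, 141) [ 0.4694 -0.173   0.032 ]
(364, 146) [ 0.4618 -0.3348  0.032 ]
(222, 2) [ 0.6293 -0.1817  0.032 ]
(365, 2) [ 0.6274 -0.3446  0.032 ]
(296, 163) [ 0.4388 -0.2514  0.07  ]
(227, 135) [ 0.4787 -0.1844  0.014 ]
(357, 140) [ 0.4713 -0.3313  0.014 ]
```

step_arm(steps=[[0,0,15,0,0,0],[0,0,30,0,0,0],[0,0,35,0,0,0],[0,0,30,0,0,0],[0,0,0,0,0,0]])

```text
clock: 12.87
position: [0.3875, -0.3613, 0.0925]
ee_rot: [2.495, 1.896, 0.003]
force: [1.1, -0.9, -1.6]
width: 0.711
gripper_force: 30.0
```

step_arm(steps=[[19,17.3,0,0,0,0.026],[19,17.3,0,0,0,0.026],[19,17.3,0,0,0,0.026],[19,17.3,0,0,0,0.026],[19,17.3,0,0,0,0.026],[19,17.3,0,0,0,0.026],[19,17.3,0,0,0,0.026],[19,17.3,0,0,0,0.026],[0,0,0,0,0,0],[0,0,0,0,0,0]])

```text
clock: 13.7
position: [0.5373, -0.2191, 0.0865]
ee_rot: [-2.286, -2.153, -0.001]
force: [0.2, -0.7, -1.5]
width: 0.711
gripper_force: 30.0
```

Run:
```python
from h import *
tool(); wshot('w5.png')
```

```text
t 13.7 pos [ 0.5373 -0.2191  0.0865] yaw 1.511 tilt [-0.     0.001] F [ 0.2 -0.7 -1.5] w 0.711 g 30.0 j [ 0.54  0.5  -0.34  1.79  0.21  0.89  0.04]
```

View pics/w5.png

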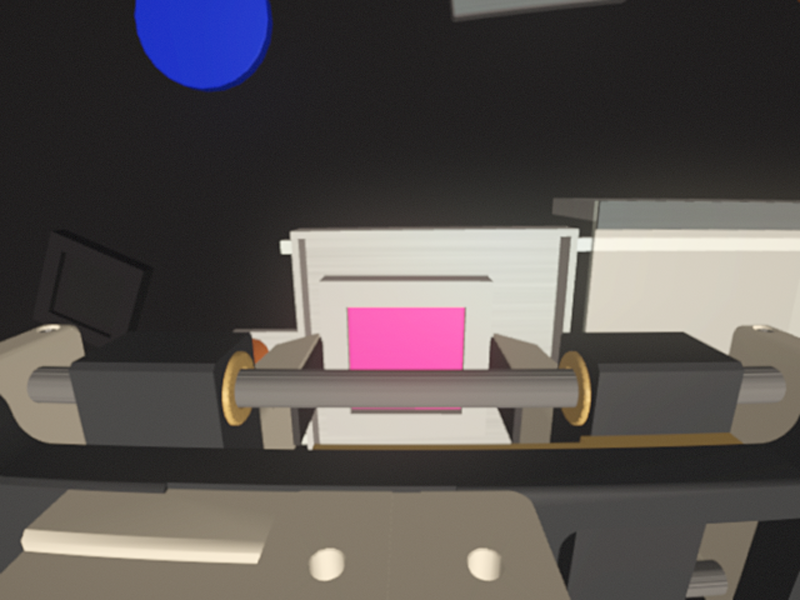

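Run:
```python
from h import *
C=ld('w5.png');q=lambda p:np.array(p)/1.25
for p,z in [((292,231),.032),((577,229),.032),((305,237),.032),((561,236),.032),((406,360),.12),((282,245),.009)]: print(p,at(C,q(p),z).round(4))
```

```text
(292, 231) [ 0.4727 -0.1714  0.032 ]
(577, 229) [ 0.6394 -0.1802  0.032 ]
(305, 237) [ 0.4799 -0.1754  0.032 ]
(561, 236) [ 0.63   -0.1838  0.032 ]
(406, 360) [ 0.5366 -0.2187  0.12  ]
(282, 245) [ 0.4587 -0.1817  0.009 ]
```

Wrist view: the magenta frame is held level over the left half of the tray, and the tray's left wall edge runs from (292,231) to (577,229). The tray centre works out at (0.552, -0.258).

step_arm(steps=[[4,-1.5,-25,0,0,0],[0,0,-25,0,0,0],[0,0,-20,0,0,0],[0,0,-12,0,0,0],[0,0,-6,0,0,0],[0,0,-5,0,0,0],[0,0,0,0,0,0],[0,0,0,0,0,0]])

```text
clock: 14.42
position: [0.541, -0.2228, -0.0052]
ee_rot: [2.29, 2.149, 0.001]
force: [0.4, 0.0, -0.8]
width: 0.715
gripper_force: 30.0
```

```bash
python3 -c "
from h import *
tool()"
```

```text
t 14.42 pos [ 0.541  -0.2228 -0.0052] yaw 1.507 tilt [ 0.001 -0.   ] F [ 0.4  0.  -0.8] w 0.715 g 30.0 j [ 0.51  0.63 -0.3   1.85  0.27  0.71 -0.01]
```

step_arm(steps=[[0,2,-3,0,0,0],[0,0,0,0,0,0]])

```text
clock: 14.58
position: [0.541, -0.2201, -0.0084]
ee_rot: [2.29, 2.15, 0.001]
force: [1.0, -0.4, -1.1]
width: 0.709
gripper_force: 30.0
```

step_arm(steps=[[0,0,0,0,0,0],[0,0,0,0,0,0],[0,0,0,0,0,0],[0,0,0,0,0,0],[0,0,20,0,0,0],[0,0,35,0,0,0],[0,0,35,0,0,0],[-5,-28,20,0,0,-0.03],[-5,-28,0,0,0,-0.03],[-5,-28,0,0,0,-0.03],[-5,-28,0,0,0,-0.03],[-5,-28,0,0,0,-0.03],[-5,-28,0,0,0,-0.03],[-5,-28,0,0,0,-0.03],[-5,-28,0,0,0,0],[0,0,0,0,0,0],[0,0,0,0,0,0]], gripper=0.84)

```text
clock: 16.0
position: [0.4993, -0.4466, 0.1007]
ee_rot: [2.506, 1.894, -0.001]
force: [0.6, 0.6, -0.0]
width: 0.839
gripper_force: 0.0
```

```bash
cat >> h.py <<'E'
def blob(im,lo,hi):
    m=cv2.inRange(cv2.cvtColor(im,cv2.COLOR_BGR2HSV),lo,hi); k,l,st,ce=cv2.connectedComponentsWithStats(m)
    i=1+np.argmax(st[1:,4]); return st[i],ce[i],cv2.minAreaRect(np.argwhere(l==i)[:,::-1].astype(np.float32))
MAG=((150,120,80),(172,255,255));CY=((82,90,80),(98,255,255))
E
python3 - <<'E'
from h import *
tool(); C=wshot('w6.png'); im=cv2.imread('pics/raw_w6.png')
save('side','s6.png'); sd=cv2.imread('pics/raw_s6.png')
for n,h,z in(('cy',CY,.01),('mag',MAG,.024)):
    s,c,r=blob(im,*h); b=np.array([at(C,p,z)[:2] for p in cv2.boxPoints(r)]); e=b[1]-b[0]
    print(n,s,at(C,c,z).round(4),b.mean(0).round(4),np.degrees(0), 'yaw',(np.arctan2(e[1],e[0])%(np.pi/2)).round(3)-np.pi/2)
    s,c,r=blob(sd,*h); print('side',s,at(cal('side'),c,z).round(4))
E
```

```text
t 16.0 pos [ 0.4993 -0.4466  0.1007] yaw 1.294 tilt [-0.001 -0.001] F [ 0.6  0.6 -0. ] w 0.839 g 0.0 j [ 0.81  0.61 -0.25  1.54  0.17  1.01  0.23]
cy [ 301  212   53   51 2595] [ 0.4985 -0.4519  0.01  ] [ 0.4987 -0.4525] 0.0 yaw -0.27779632679489663
side [427 195  19   8  93] [ 0.4999 -0.4537  0.01  ]Traceback (most recent call last):
  File "<stdin>", line 5, in <module>
  File "h.py", line 34, in blob
    i=1+np.argmax(st[1:,4]); return st[i],ce[i],cv2.minAreaRect(np.argwhere(l==i)[:,::-1].astype(np.float32))
        ~~~~~~~~~^^^^^^^^^^
    return _wrapfunc(a, 'argmax', axis=axis, out=out, **kwds)
    return bound(*args, **kwds)
ValueError: attempt to get argmax of an empty sequence
```

View pics/w6.png

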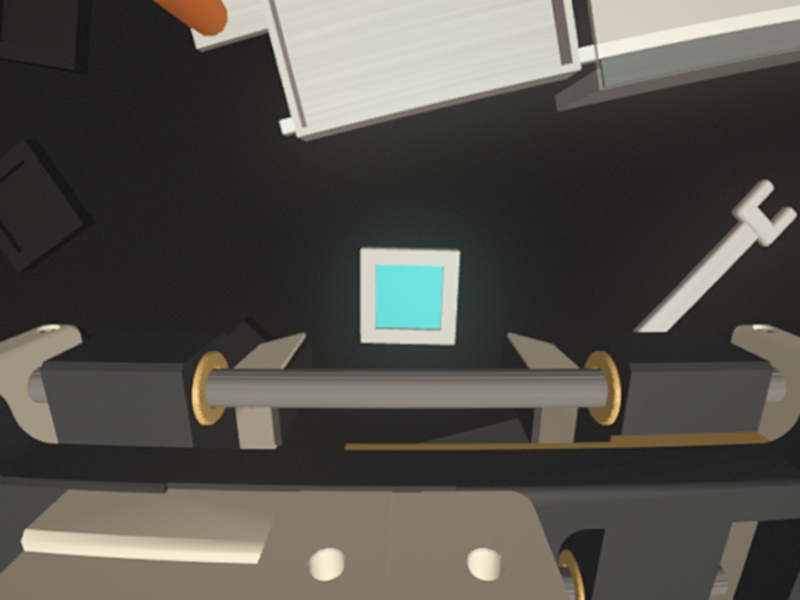

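Wrist view: the cyan frame at (409,297) is square to the open gripper and clear of everything.

step_arm(steps=[[0,-6,-20,0,0,0],[0,0,-35,0,0,0],[0,0,-30,0,0,0],[0,0,-20,0,0,0],[0,0,-10,0,0,0],[0,0,-6,0,0,0],[0,0,-2,0,0,0],[0,0,0,0,0,0]])

```text
clock: 16.77
position: [0.5014, -0.4503, -0.0211]
ee_rot: [2.502, 1.899, 0.001]
force: [-0.1, -0.5, -0.9]
width: 0.839
gripper_force: 0.0
```

step_arm(steps=[[0,0,0,0,0,0],[0,0,0,0,0,0],[0,0,0,0,0,0],[0,0,0,0,0,0],[0,0,0,0,0,0]], gripper=0.5, force=30)

```text
clock: 17.18
position: [0.5013, -0.451, -0.0206]
ee_rot: [2.502, 1.897, 0.001]
force: [-0.5, 1.1, 6.2]
width: 0.708
gripper_force: 30.0
```

step_arm(steps=[[0,0,15,0,0,0],[0,0,30,0,0,0],[0,0,35,0,0,0],[0,0,25,0,0,0],[5,20,0,0,0,0.027],[5,20,0,0,0,0.027],[5,20,0,0,0,0.027],[5,20,0,0,0,0.027],[5,20,0,0,0,0.027],[5,20,0,0,0,0.027],[5,20,0,0,0,0.027],[3,17,0,0,0,0.027],[0,0,0,0,0,0],[0,0,0,0,0,0]])

```text
clock: 18.35
position: [0.5392, -0.2915, 0.0831]
ee_rot: [-2.28, -2.161, -0.0]
force: [-0.4, -1.6, -1.1]
width: 0.703
gripper_force: 30.0
```

Run:
```python
from h import *
tool(); C=wshot('w7.png',1); im=cv2.imread('pics/raw_w7.png')
for n,h,z in(('cy',CY,.1),('mag',MAG,.024)):
    s,c,r=blob(im,*h); b=np.array([at(C,p,z)[:2] for p in cv2.boxPoints(r)]); e=b[1]-b[0]
    print(n,s,at(C,c,z).round(4),b.mean(0).round(4), 'yaw',(np.arctan2(e[1],e[0])%(np.pi/2)).round(3),'rms',np.linalg.norm(b-np.roll(b,1,0),axis=1))
```

```text
t 18.35 pos [ 0.5392 -0.2915  0.0831] yaw 1.517 tilt [-0.  0.] F [-0.4 -1.6 -1.1] w 0.703 g 30.0 j [ 0.63  0.55 -0.33  1.71  0.21  0.92  0.17]
cy [ 280  248   92   48 4260] [ 0.5384 -0.2885  0.1   ] [ 0.5389 -0.2887] yaw 1.481 rms [0.05110983 0.02751872 0.04915036 0.02752229]
mag [ 290  112   64   65 4066] [ 0.5401 -0.219   0.024 ] [ 0.5399 -0.2194] yaw 1.494 rms [0.04645096 0.04493521 0.04459211 0.04492322]
```

View pics/w7.png

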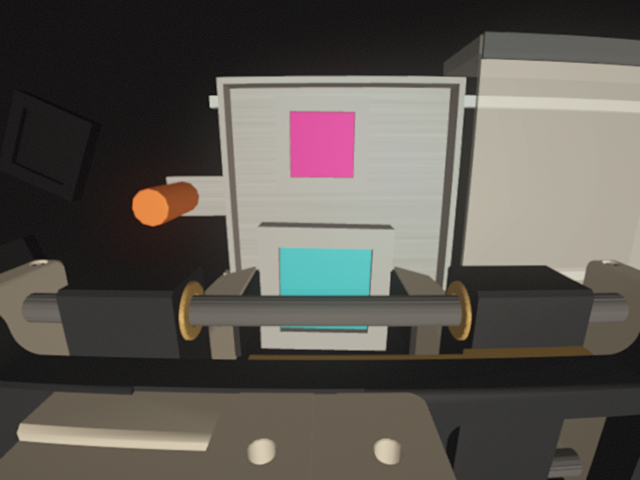

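Wrist view: magenta lies flat in the tray at (322,145), and cyan hangs over the free half. Lowering it now.

step_arm(steps=[[0,-2,-25,0,0,0],[0,0,-25,0,0,0],[0,0,-18,0,0,0],[0,0,-10,0,0,0],[0,0,-6,0,0,0],[0,0,-3,0,0,0],[0,0,0,0,0,0],[0,0,0,0,0,0]])

```text
clock: 19.07
position: [0.5393, -0.2959, -0.003]
ee_rot: [2.283, 2.156, 0.001]
force: [0.9, 0.5, -1.4]
width: 0.707
gripper_force: 30.0
```

step_arm(steps=[[0,0,-1,0,0,0],[0,0,0,0,0,0]])

```text
clock: 19.23
position: [0.5391, -0.2957, -0.0041]
ee_rot: [2.283, 2.156, 0.001]
force: [-0.8, 0.1, -0.6]
width: 0.706
gripper_force: 30.0
```

step_arm(steps=[[0,1,-2.5,0,0,0],[0,0,0,0,0,0]])

```text
clock: 19.4
position: [0.5394, -0.2949, -0.0066]
ee_rot: [2.283, 2.156, 0.001]
force: [-0.5, -1.3, 3.4]
width: 0.705
gripper_force: 30.0
```

step_arm(steps=[[0,0,0,0,0,0],[0,0,0,0,0,0],[0,0,0,0,0,0],[0,0,0,0,0,0],[0,0,20,0,0,0],[0,0,35,0,0,0],[0,0,35,0,0,-0.1],[-11,5,20,0,0,-0.12],[-11,5,0,0,0,-0.12],[-11,5,0,0,0,-0.12],[-11,5,0,0,0,-0.12],[-11,5,0,0,0,-0.12],[-11,5,0,0,0,-0.12],[-11,5,0,0,0,-0.12],[-11,5,0,0,0,-0.12],[-11,4,0,0,0,-0.12],[0,0,0,0,0,-0.12],[0,0,0,0,0,-0.12],[0,0,0,0,0,-0.12],[0,0,0,0,0,-0.035]], gripper=0.84)

```text
clock: 21.07
position: [0.4395, -0.2502, 0.1026]
ee_rot: [-3.14, 0.107, 0.0]
force: [-0.7, 0.9, -0.7]
width: 0.841
gripper_force: 0.0
```

Run:
```python
from h import *
tool(); C=wshot('w8.png',1); im=cv2.imread('pics/raw_w8.png')
for n,h,z in(('cy',CY,.024),('mag',MAG,.024),('hand',((5,150,120),(18,255,255)),.07)):
    s,c,r=blob(im,*h); b=np.array([at(C,p,z)[:2] for p in cv2.boxPoints(r)]); e=b[1]-b[0]
    print(n,s,at(C,c,z).round(4),b.mean(0).round(4), 'yaw',(np.arctan2(e[1],e[0])%(np.pi/2)).round(3))
```

```text
t 21.07 pos [ 0.4395 -0.2502  0.1026] yaw -0.068 tilt [-0.  0.] F [-0.7  0.9 -0.7] w 0.841 g 0.0 j [ 0.39  0.35  0.03  1.98 -0.01  0.82 -1.21]
cy [ 347   72   62   63 3678] [ 0.539  -0.2968  0.024 ] [ 0.5385 -0.2971] yaw 1.493
mag [ 245   77   61   62 3640] [ 0.5409 -0.2194  0.024 ] [ 0.5405 -0.2189] yaw 1.494
hand [ 310  229   36   48 1253] [ 0.4363 -0.2517  0.07  ] [ 0.4365 -0.2505] yaw 0.224
```

View pics/w8.png

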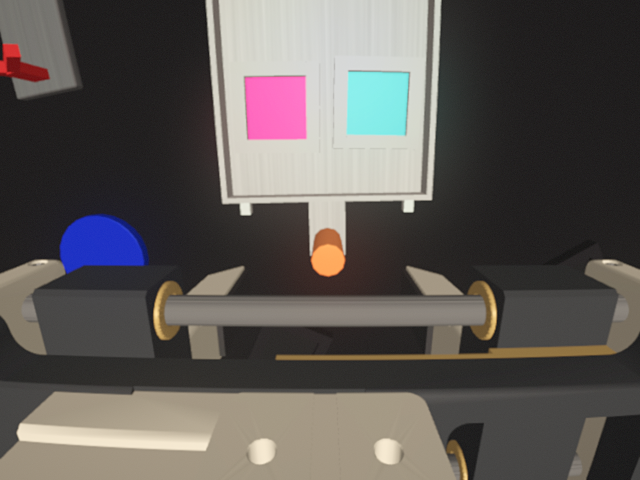

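Wrist view: both frames lie flat in the tray, magenta (276,108) and cyan (378,103). The handle top at (328,260) is between the fingers.

step_arm(steps=[[-6,0,-30,0,0,0],[0,0,-30,0,0,0],[0,0,-25,0,0,0],[0,0,-14,0,0,0],[0,0,0,0,0,0]])

```text
clock: 21.53
position: [0.4315, -0.2493, 0.0009]
ee_rot: [-3.138, 0.094, 0.007]
force: [-0.8, 0.6, 0.4]
width: 0.839
gripper_force: 0.0
```

step_arm(steps=[[0,0,0,0,0,0],[0,0,0,0,0,0],[0,0,0,0,0,0],[0,0,0,0,0,0],[0,0,0,0,0,0],[0,0,0,0,0,0],[0,0,0,0,0,0],[0,0,0,0,0,0],[0,0,0,0,0,0],[0,0,0,0,0,0],[0,0,0,0,0,0]], gripper=0.1, force=40)

```text
clock: 22.45
position: [0.4336, -0.2519, 0.0038]
ee_rot: [3.138, -0.098, 0.001]
force: [-0.6, -4.7, -0.0]
width: 0.252
gripper_force: 40.0
```

step_arm(steps=[[5,-0.3,0,0,0,0],[8,-0.45,0,0,0,0],[10,-0.55,0,0,0,0],[10,-0.55,0,0,0,0],[10,-0.55,0,0,0,0],[10,-0.55,0,0,0,0],[10,-0.55,0,0,0,0],[10,-0.55,0,0,0,0],[10,-0.55,0,0,0,0],[10,-0.55,0,0,0,0],[10,-0.55,0,0,0,0],[10,-0.55,0,0,0,0],[8,-0.45,0,0,0,0],[8,-0.45,0,0,0,0],[6,-0.3,0,0,0,0],[4,-0.2,0,0,0,0],[0,0,0,0,0,0],[0,0,0,0,0,0]])

```text
clock: 23.95
position: [0.5741, -0.2589, 0.0038]
ee_rot: [3.139, -0.096, 0.003]
force: [1.0, -5.5, 0.1]
width: 0.253
gripper_force: 40.0
```

step_arm(steps=[[5,-0.3,0,0,0,0],[5,-0.3,0,0,0,0],[5,-0.3,0,0,0,0],[5,-0.3,0,0,0,0],[3,-0.1,0,0,0,0],[0,0,0,0,0,0],[0,0,0,0,0,0]])

```text
clock: 24.53
position: [0.5971, -0.2601, 0.0038]
ee_rot: [3.139, -0.096, 0.003]
force: [1.2, -6.1, 1.2]
width: 0.251
gripper_force: 40.0
```

step_arm(steps=[[2,-0.1,0,0,0,0],[2,-0.1,0,0,0,0],[0,0,0,0,0,0]])

```text
clock: 24.78
position: [0.6006, -0.2602, 0.0038]
ee_rot: [3.139, -0.096, 0.002]
force: [-0.5, -4.8, 3.9]
width: 0.252
gripper_force: 40.0
```

step_arm(steps=[[1,-0.1,0,0,0,0],[2,-0.1,0,0,0,0],[0,0,0,0,0,0]])

```text
clock: 25.03
position: [0.6009, -0.2602, 0.0038]
ee_rot: [3.14, -0.097, -0.006]
force: [-9.4, -3.4, 12.2]
width: 0.252
gripper_force: 40.0
```

step_arm(steps=[[2,0,0,0,0,0],[0,0,0,0,0,0],[0,0,0,0,0,0]])

```text
clock: 25.28
position: [0.6008, -0.2602, 0.0037]
ee_rot: [-3.14, 0.098, 0.011]
force: [-16.5, -1.6, 17.2]
width: 0.256
gripper_force: 40.0
```

step_arm(steps=[[0,0,0,0,0,0],[0,0,0,0,0,0],[0,0,0,0,0,0],[0,0,0,0,0,0],[0,0,25,0,0,0],[0,0,35,0,0,0],[0,0,40,0,0,0],[0,0,40,0,0,0],[-25,20,20,0,0,0.02],[-25,20,0,0,0,0.02],[-25,20,0,0,0,0.02],[0,0,0,0,0,0]], gripper=0.6)

```text
clock: 26.28
position: [0.5254, -0.1951, 0.1636]
ee_rot: [-3.139, -0.005, 0.005]
force: [-0.1, 0.3, -0.8]
width: 0.6
gripper_force: 0.0
```

step_arm(steps=[[-15,38,0,0,0,0.02],[-15,38,0,0,0,0.02],[-15,38,0,0,0,0.02],[-15,38,0,0,0,0.02],[-15,38,0,0,0,0.02],[-15,38,0,0,0,0.02],[-15,38,0,0,0,0],[-10,30,0,0,0,0],[-10,25,0,0,0,0],[0,0,0,0,0,0],[0,0,0,0,0,0]], gripper=1)

```text
clock: 27.2
position: [0.4042, 0.123, 0.1637]
ee_rot: [-3.135, -0.193, -0.0]
force: [0.3, -1.3, -0.4]
width: 0.998
gripper_force: 0.0
```

Run:
```python
from h import *
tool(); C=wshot('w9.png',1)
save('top','top9.png'); save('side','side9.png')
im=cv2.imread('pics/raw_top9.png'); 
for h in(MAG,CY):
    s,c,r=blob(im,*h); print(s,at(cal('top'),c,.024).round(4))
```

```text
t 27.2 pos [0.4042 0.123  0.1637] yaw 0.123 tilt [0.    0.001] F [ 0.3 -1.3 -0.4] w 0.998 g 0.0 j [-0.23  0.16 -0.21  2.07  0.04  0.92 -1.91]Traceback (most recent call last):
  File "<stdin>", line 6, in <module>
  File "h.py", line 34, in blob
    i=1+np.argmax(st[1:,4]); return st[i],ce[i],cv2.minAreaRect(np.argwhere(l==i)[:,::-1].astype(np.float32))
        ~~~~~~~~~^^^^^^^^^^
    return _wrapfunc(a, 'argmax', axis=axis, out=out, **kwds)
    return bound(*args, **kwds)
ValueError: attempt to get argmax of an empty sequence
```

View pics/w9.png

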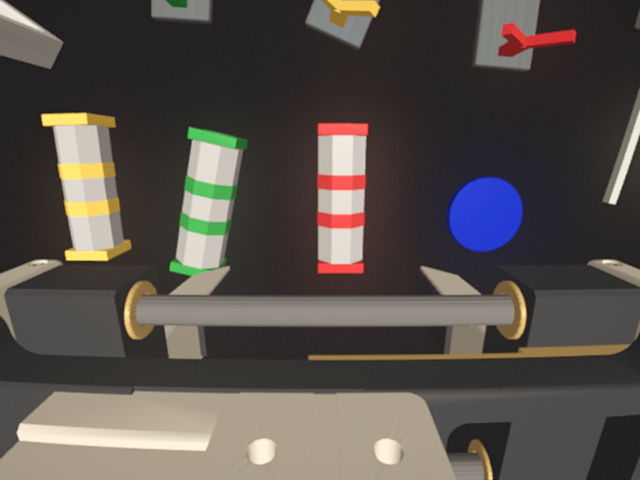

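Wrist view: red tube far plate at (318–368,124) and near plate at (318–363,272). Green runs from (217,130) to (198,270), yellow from (78,115) to (98,258). Disc at (486,214).

Run:
```python
from h import *
C=ld('w9.png')
for n,far,near in [('red',[(318,124),(368,125)],[(319,272),(363,272)]),('grn',[(191,127),(247,140)],[(171,269),(224,275)]),('yel',[(43,115),(115,117)],[(67,258),(126,258)])]:
    f=np.mean([at(C,p,.044) for p in far],0);g=np.mean([at(C,p,.044) for p in near],0)
    print(n,f.round(4),g.round(4),'len',np.linalg.norm(f-g).round(4),'mid',((f+g)/2).round(4),'yaw',np.arctan2(*(f-g)[1::-1]).round(3))
T=cal('top');im=cv2.imread('pics/raw_top9.png');hsv=cv2.cvtColor(im,cv2.COLOR_BGR2HSV)
W=cv2.imread('pics/raw_w9.png');hw=cv2.cvtColor(W,cv2.COLOR_BGR2HSV)
S=cv2.imread('pics/raw_side9.png');hs=cv2.cvtColor(S,cv2.COLOR_BGR2HSV);SC=cal('side')
for n,r in [('red',[((0,150,90),(6,255,255)),((174,150,90),(180,255,255))]),('yel',[((20,130,90),(28,255,255))]),('grn',[((55,130,50),(75,255,255))])]:
  for nm,h,CC in(('wrist',hw,C),('top',hsv,T),('side',hs,SC)):
    m=sum(cv2.inRange(h,*x) for x in r); k,l,st,ce=cv2.connectedComponentsWithStats(m.astype(np.uint8))
    print(n,nm,[(st[i][4],ce[i].round(1).tolist(),at(CC,ce[i],.044)[:2].round(3).tolist()) for i in range(1,k) if st[i][4]>12])
```

```text
red [0.4951 0.1181 0.044 ] [0.3574 0.1014 0.044 ] len 0.1386 mid [0.4262 0.1098 0.044 ] yaw 0.121
grn [0.4744 0.2274 0.044 ] [0.3398 0.2428 0.044 ] len 0.1355 mid [0.4071 0.2351 0.044 ] yaw -0.114
yel [0.4764 0.3578 0.044 ] [0.3414 0.3462 0.044 ] len 0.1355 mid [0.4089 0.352  0.044 ] yaw 0.085
red wrist [(np.int32(1310), [532.9, 39.3], [0.588, -0.035]), (np.int32(606), [342.4, 128.3], [0.492, 0.118]), (np.int32(673), [340.9, 182.1], [0.444, 0.113]), (np.int32(617), [340.5, 220.1], [0.409, 0.109]), (np.int32(487), [340.0, 268.2], [0.361, 0.103])]
red top [(np.int32(110), [336.0, 187.3], [0.665, -0.023]), (np.int32(96), [338.2, 215.9], [0.588, -0.028]), (np.int32(18), [74.4, 258.9], [0.483, 0.648]), (np.int32(14), [109.6, 259.1], [0.482, 0.558])]
red side [(np.int32(146), [282.1, 226.2], [0.656, -0.013]), (np.int32(112), [310.0, 232.1], [0.587, -0.042]), (np.int32(145), [287.1, 281.8], [0.479, 0.139]), (np.int32(103), [303.4, 289.0], [0.436, 0.133]), (np.int32(115), [316.5, 295.8], [0.399, 0.13]), (np.int32(252), [337.9, 305.3], [0.346, 0.123]), (np.int32(72), [112.0, 378.6], [0.492, 0
[... 906 characters left out ...]
, (np.int32(619), [208.4, 189.4], [0.423, 0.235]), (np.int32(553), [202.8, 225.6], [0.388, 0.239]), (np.int32(263), [182.7, 268.5], [0.342, 0.258])]
grn top [(np.int32(104), [217.7, 187.0], [0.669, 0.286]), (np.int32(91), [217.2, 215.4], [0.593, 0.286]), (np.int32(55), [229.8, 313.1], [0.341, 0.248])]
grn side [(np.int32(250), [180.6, 273.9], [0.668, 0.282]), (np.int32(237), [203.4, 287.5], [0.592, 0.278]), (np.int32(130), [254.2, 307.5], [0.463, 0.247]), (np.int32(109), [266.2, 319.6], [0.417, 0.256]), (np.int32(113), [277.3, 328.1], [0.383, 0.258]), (np.int32(318), [295.5, 343.7], [0.325, 0.264]), (np.int32(77), [79.1, 397.5], [0.492, 0.611]), (np.int32(93), [24.4, 429.3], [0.492, 0.703])]
```

step_arm(steps=[[11,-6.5,-20,0,0,0],[11,-6.5,-35,0,0,0],[0,0,-35,0,0,0],[0,0,-35,0,0,0],[0,0,-30,0,0,0],[0,0,-18,0,0,0],[0,0,-8,0,0,0],[0,0,0,0,0,0],[0,0,0,0,0,0]])

```text
clock: 28.1
position: [0.427, 0.1077, -0.0171]
ee_rot: [3.136, 0.185, -0.0]
force: [-0.4, 0.0, 0.6]
width: 1.002
gripper_force: 0.0
```

```bash
python3 -c "
from h import *
tool()"
```

```text
t 28.1 pos [ 0.427   0.1077 -0.0171] yaw 0.118 tilt [-0. -0.] F [-0.4  0.   0.6] w 1.002 g 0.0 j [-0.26  0.48 -0.14  2.22  0.15  0.46 -1.97]
```

step_arm(steps=[[0,2,0,0,0,0],[0,0,0,0,0,0],[0,0,0,0,0,0],[0,0,0,0,0,0],[0,0,0,0,0,0],[0,0,0,0,0,0],[0,0,0,0,0,0],[0,0,0,0,0,0],[0,0,0,0,0,0],[0,0,0,0,0,0],[0,0,0,0,0,0]], gripper=0.25, force=45)

```text
clock: 29.02
position: [0.4266, 0.1101, -0.0174]
ee_rot: [3.136, 0.186, -0.0]
force: [-0.4, -0.2, 2.8]
width: 0.473
gripper_force: 45.0
```

step_arm(steps=[[0,0,15,0,0,0],[0,0,30,0,0,0],[0,0,35,0,0,0],[0,0,35,0,0,0],[0,0,15,0,0,0],[0,0,0,0,0,0],[0,0,0,0,0,0]])

```text
clock: 29.6
position: [0.4268, 0.1102, 0.1128]
ee_rot: [-3.136, -0.186, -0.002]
force: [-0.6, -0.1, -2.3]
width: 0.473
gripper_force: 45.0
```

Run:
```python
from h import *
T,S=cal('top'),cal('side')
for n,a,b,c,d in [('red',(336,187.3),(282.1,226.2),(338.2,215.9),(310,232.1)),('yel',(283.2,187.9),(241,245.8),(276.5,216.2),(255.7,262)),('grn',(217.7,187),(180.6,273.9),(217.2,215.4),(203.4,287.5))]:
    F=tri((T,a),(S,b));N=tri((T,c),(S,d)); print(n,F.round(4),N.round(4),np.linalg.norm(F-N).round(4),((F+N)/2).round(4),'yaw',np.arctan2(*(F-N)[1::-1]).round(3))
# V arm tips from initial top picture at z .069 : enlarged crop
im=cv2.imread('pics/raw_top9.png')[170:235,195:365]; cv2.imwrite('pics/c9.png',cv2.resize(im,None,fx=4.7,fy=4.7,interpolation=cv2.INTER_CUBIC))
```

```text
red [ 0.6673 -0.0234  0.0349] [ 0.5826 -0.0306  0.0518] 0.0867 [ 0.625  -0.027   0.0433] yaw 0.085
yel [0.6645 0.1141 0.0415] [0.5901 0.1322 0.0393] 0.0766 [0.6273 0.1232 0.0404] yaw -0.238
grn [0.6672 0.2843 0.046 ] [0.5896 0.2824 0.0486] 0.0776 [0.6284 0.2833 0.0473] yaw 0.024
```

View pics/c9.png

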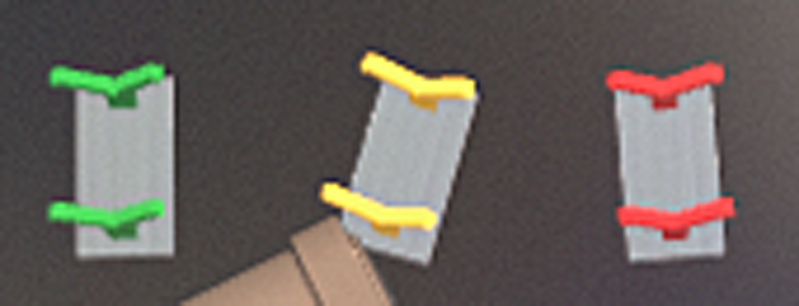

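Enlarged top crop, cradle arm tips. Green: (52,76),(163,70) far and (51,210),(162,207) near. Yellow: (364,62),(473,90) far and (325,193),(434,219) near. Red: (609,82),(721,72) far and (620,215),(732,208) near.

Run:
```python
from h import *
T=cal('top');q=lambda p:np.array(p)/4.7+[195,170]-0.4
for n,ps in [('grn',[(52,76),(163,70),(51,210),(162,207)]),('yel',[(364,62),(473,90),(325,193),(434,219)]),('red',[(609,82),(721,72),(620,215),(732,208)])]:
    A=np.array([at(T,q(p),.067)[:2] for p in ps]);F=A[:2].mean(0);N=A[2:].mean(0);v=F-N
    w=A[[0,2]].mean(0)-A[[1,3]].mean(0)
    print(n,A.mean(0).round(4),'yaw',np.arctan2(v[1],v[0]).round(3),np.arctan2(-w[0],w[1]).round(3),np.linalg.norm(v).round(3),np.linalg.norm(w).round(3))
for n,ps in [('grnbase',[(76,95),(174,76),(77,258),(173,257)]),('redbase',[(615,100),(711,90),(630,262),(724,256)])]:
    print(n,np.array([at(T,q(p),.01)[:2] for p in ps]).round(3).tolist())
```

```text
grn [0.6296 0.2817] yaw 0.017 0.03 0.076 0.061
yel [0.6275 0.1223] yaw -0.28 -0.261 0.076 0.062
red [ 0.624  -0.0257] yaw 0.065 0.066 0.076 0.061
grnbase [[0.671, 0.311], [0.682, 0.256], [0.576, 0.308], [0.576, 0.254]]
redbase [[0.665, 0.004], [0.67, -0.05], [0.57, -0.003], [0.573, -0.056]]
```

step_arm(steps=[[24,-17,0,0,0,-0.006],[25,-17,0,0,0,-0.006],[25,-17,0,0,0,-0.006],[25,-17,0,0,0,-0.006],[25,-17,0,0,0,-0.006],[25,-17,0,0,0,-0.006],[25,-17,0,0,0,-0.006],[24,-17,0,0,0,-0.006],[0,0,0,0,0,0],[0,0,0,0,0,0]])

```text
clock: 30.43
position: [0.6239, -0.0274, 0.1094]
ee_rot: [3.139, 0.107, -0.006]
force: [-0.4, -0.2, -2.1]
width: 0.475
gripper_force: 45.0
```

```bash
python3 -c "
from h import *
tool()"
```

```text
t 30.43 pos [ 0.6239 -0.0274  0.1094] yaw 0.068 tilt [-0.004 -0.001] F [-0.4 -0.2 -2.1] w 0.475 g 45.0 j [ 0.02  0.52 -0.1   1.67  0.06  0.96 -1.6 ]
```

step_arm(steps=[[0.6,1,-20,0,0,0],[0,0,-20,0,0,0],[0,0,-15,0,0,0],[0,0,-8,0,0,0],[0,0,-4,0,0,0],[0,0,0,0,0,0],[0,0,0,0,0,0]])

```text
clock: 31.02
position: [0.6252, -0.0244, 0.0459]
ee_rot: [-3.14, -0.112, -0.0]
force: [-0.6, -0.4, -2.7]
width: 0.477
gripper_force: 45.0
```

step_arm(steps=[[0,0,-2,0,0,0],[0,0,-2,0,0,0],[0,0,0,0,0,0]])

```text
clock: 31.27
position: [0.6253, -0.0248, 0.0419]
ee_rot: [3.14, 0.111, 0.001]
force: [0.3, -0.4, -3.5]
width: 0.475
gripper_force: 45.0
```

step_arm(steps=[[0,-1,-2,0,0,0],[0,0,-2,0,0,0],[0,0,0,0,0,0]])

```text
clock: 31.52
position: [0.6249, -0.026, 0.0373]
ee_rot: [3.139, 0.111, -0.001]
force: [-0.3, 0.1, -2.4]
width: 0.475
gripper_force: 45.0
```

step_arm(steps=[[0,0,-1.5,0,0,0],[0,0,0,0,0,0]])

```text
clock: 31.68
position: [0.6253, -0.0255, 0.0361]
ee_rot: [-3.139, -0.111, -0.0]
force: [0.8, 0.1, -1.8]
width: 0.477
gripper_force: 45.0
```

step_arm(steps=[[0,0,0,0,0,0],[0,0,0,0,0,0],[0,0,0,0,0,0],[0,0,0,0,0,0],[0,0,0,0,0,0],[0,0,20,0,0,0],[0,0,35,0,0,0],[0,0,40,0,0,0],[0,0,35,0,0,0],[-25,20,15,0,0,-0.02],[-25,20,0,0,0,-0.02],[-25,20,0,0,0,-0.02],[0,0,0,0,0,0],[0,0,0,0,0,0]], gripper=0.78)

```text
clock: 32.85
position: [0.5493, 0.0356, 0.1817]
ee_rot: [-3.141, -0.021, -0.001]
force: [0.2, -0.6, -0.0]
width: 0.778
gripper_force: 0.0
```

Run:
```python
from h import *
tool(); C=wshot('w10.png',1)
```

```text
t 32.85 pos [0.5493 0.0356 0.1817] yaw 0.014 tilt [0. 0.] F [ 0.2 -0.6 -0. ] w 0.778 g 0.0 j [-0.07  0.33 -0.12  1.77  0.04  1.04 -1.76]
```

View pics/w10.png

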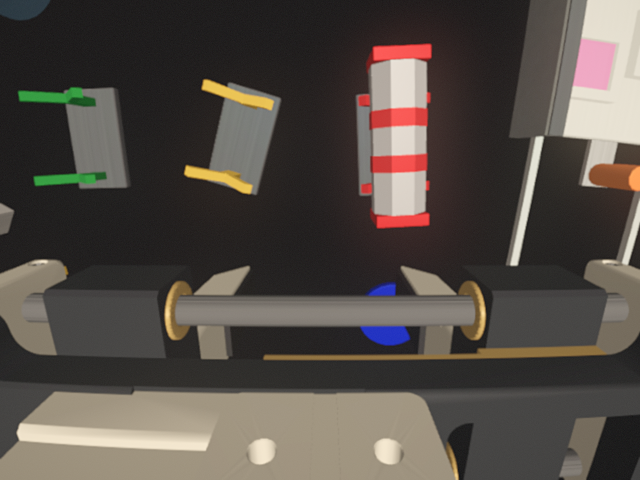

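Wrist view: the red tube sits squarely across both red uprights, from (401,47) to (402,222). The carrier is home with magenta seen through the roof. Yellow cradle tips are at (205,84),(271,104),(187,171),(250,188). That was my last picture, so I measure by code from here.

```bash
cat >> h.py <<'E'
HUE={'red':[((0,150,90),(6,255,255)),((174,150,90),(180,255,255))],'yel':[((20,130,90),(28,255,255))],'grn':[((55,130,50),(75,255,255))]}
def comps(im,n,mn=12):
    h=cv2.cvtColor(im,cv2.COLOR_BGR2HSV); m=sum(cv2.inRange(h,*x) for x in HUE[n]); k,l,st,ce=cv2.connectedComponentsWithStats(m.astype(np.uint8))
    return [(int(st[i][4]),ce[i]) for i in range(1,k) if st[i][4]>mn]
E
python3 - <<'E'
from h import *
C=ld('w10.png')
A=np.array([at(C,p,.067)[:2] for p in [(205,84),(271,104),(187,171),(250,188)]]);print('yel',A.mean(0).round(4),np.arctan2(*(A[:2].mean(0)-A[2:].mean(0))[::-1]).round(3))
f=np.mean([at(C,p,.097) for p in [(371,48),(431,46)]],0);g=np.mean([at(C,p,.097) for p in [(375,226),(429,224)]],0)
print('red',((f+g)/2).round(4),np.linalg.norm(f-g).round(4),np.arctan2(*(f-g)[1::-1]).round(3))
print('handle',at(C,(600,173),.07).round(3))
im=cv2.imread('pics/raw_w10.png')
for n,z in(('red',.097),('yel',.05),('grn',.05)): print(n,[(a,c.round(1).tolist(),at(C,c,z)[:2].round(4).tolist()) for a,c in comps(im,n,40)])
E
```

```text
yel [0.6264 0.1224] -0.279
red [ 0.6249 -0.0246  0.097 ] 0.138 0.068
handle [ 0.602 -0.219  0.07 ]
red [(967, [399.4, 52.3], [0.6899, -0.0189]), (41, [428.5, 97.1], [0.6581, -0.0434]), (108, [363.9, 100.4], [0.6545, 0.0069]), (967, [398.5, 117.1], [0.6427, -0.0208]), (892, [399.1, 163.2], [0.6071, -0.0235]), (91, [366.2, 188.0], [0.5867, 0.0023]), (720, [400.2, 220.5], [0.5599, -0.0275])]
yel [(765, [236.4, 95.1], [0.6648, 0.1176]), (787, [218.8, 177.4], [0.5904, 0.1379])]
grn [(889, [56.3, 96.9], [0.6654, 0.2897]), (666, [66.7, 178.5], [0.589, 0.291])]
```

step_arm(steps=[[-17,24,0,0,0,-0.014],[-17,24,0,0,0,-0.014],[-17,24,0,0,0,-0.014],[-17,24,0,0,0,-0.014],[-17,24,0,0,0,-0.014],[-17,24,0,0,0,-0.014],[-17,24,0,0,0,-0.014],[-15,20,0,0,0,-0.014],[0,0,0,0,0,0],[0,0,0,0,0,0]], gripper=1)

```text
clock: 33.73
position: [0.4166, 0.2229, 0.1811]
ee_rot: [-3.138, 0.156, -0.0]
force: [0.2, -0.9, -0.1]
width: 1.005
gripper_force: 0.0
```

```bash
cat >> h.py <<'E'
def bands(f,n,z=.044):
    C=ld(f); im=cv2.imread('pics/raw_'+f)
    for a,c in comps(im,n,40): print(n,a,c.round(1),at(C,c,z)[:2].round(4))
E
python3 - <<'E'
from h import *
tool(); wshot('w11.png',1); bands('w11.png','grn'); bands('w11.png','yel')
E
```

```text
t 33.73 pos [0.4166 0.2229 0.1811] yaw -0.099 tilt [0. 0.] F [ 0.2 -0.9 -0.1] w 1.005 g 0.0 j [-0.42  0.22 -0.22  1.94  0.06  0.99 -2.34]
grn 1093 [235.   35.8] [0.5919 0.2861]
grn 421 [307. 166.] [0.4706 0.2347]
grn 484 [308.6 214.4] [0.4235 0.2385]
grn 458 [308.2 249. ] [0.3879 0.2429]
grn 262 [307.7 291.3] [0.3416 0.2487]
yel 1230 [409.2  17.2] [0.5915 0.1301]
yel 454 [175.2 177.3] [0.4735 0.3645]
yel 436 [194.3 221.4] [0.4281 0.354 ]
yel 431 [203.8 254.5] [0.3927 0.351 ]
```

step_arm(steps=[[-5,8,-25,0,0,-0.008],[-5,8,-35,0,0,0],[0,0,-35,0,0,0],[0,0,-35,0,0,0],[0,0,-30,0,0,0],[0,0,-22,0,0,0],[0,0,-12,0,0,0],[0,0,-5,0,0,0],[0,0,0,0,0,0],[0,0,0,0,0,0]])

```text
clock: 34.62
position: [0.4072, 0.2377, -0.0176]
ee_rot: [3.137, -0.174, 0.001]
force: [0.7, 0.4, -0.2]
width: 1.001
gripper_force: 0.0
```

```bash
python3 -c "
from h import *
tool()"
```

```text
t 34.62 pos [ 0.4072  0.2377 -0.0176] yaw -0.111 tilt [ 0. -0.] F [ 0.7  0.4 -0.2] w 1.001 g 0.0 j [-0.51  0.51 -0.18  2.14  0.18  0.5  -2.5 ]
```

step_arm(steps=[[0,1,0,0,0,0],[0,0,0,0,0,0],[0,0,0,0,0,0],[0,0,0,0,0,0],[0,0,0,0,0,0],[0,0,0,0,0,0],[0,0,0,0,0,0],[0,0,0,0,0,0],[0,0,0,0,0,0],[0,0,0,0,0,0],[0,0,0,0,0,0]], gripper=0.25, force=45)

```text
clock: 35.53
position: [0.4062, 0.2394, -0.0178]
ee_rot: [-3.137, 0.171, -0.0]
force: [0.6, 0.9, 2.0]
width: 0.481
gripper_force: 45.0
```

step_arm(steps=[[0,0,15,0,0,0],[0,0,30,0,0,0],[0,0,35,0,0,0],[0,0,35,0,0,0],[0,0,15,0,0,0],[0,0,0,0,0,0],[22,4.3,0,0,0,0.013],[22,4.3,0,0,0,0.013],[22,4.3,0,0,0,0.013],[22,4.3,0,0,0,0.013],[22,4.3,0,0,0,0.013],[22,4.3,0,0,0,0.013],[22,4.3,0,0,0,0.013],[22,4.3,0,0,0,0.013],[22,4.3,0,0,0,0.013],[22,4.3,0,0,0,0.013],[0,0,0,0,0,0],[0,0,0,0,0,0]])

```text
clock: 37.03
position: [0.6259, 0.2814, 0.1096]
ee_rot: [3.14, 0.031, -0.004]
force: [-0.6, -1.0, -2.0]
width: 0.473
gripper_force: 45.0
```

```bash
python3 -c "
from h import *
tool(); wshot('w12.png',1); bands('w12.png','grn',.15); bands('w12.png','yel',.05)
save('side','s12.png'); im=cv2.imread('pics/raw_s12.png')
print([(a,c.round(1).tolist()) for a,c in comps(im,'grn',20)])"
```

```text
t 37.03 pos [0.6259 0.2814 0.1096] yaw 0.02 tilt [-0.003 -0.002] F [-0.6 -1.  -2. ] w 0.473 g 45.0 j [-0.38  0.62 -0.2   1.49  0.13  1.05 -2.16]
grn 1585 [307.8 157.1] [0.6896 0.2904]
grn 2840 [324.2 274.4] [0.6353 0.2823]
grn 1626 [324.7 344.7] [0.5973 0.2813]
yel 1084 [553.5 199.5] [0.6609 0.1057]
[(24, [182.2, 227.8]), (104, [186.7, 240.8]), (308, [206.7, 251.6]), (250, [180.6, 273.9]), (239, [203.3, 287.6]), (78, [79.2, 397.4]), (95, [24.3, 429.3])]
```

step_arm(steps=[[3,0.5,-20,0,0,0],[0,0,-20,0,0,0],[0,0,-15,0,0,0],[0,0,-8,0,0,0],[0,0,-4,0,0,0],[0,0,0,0,0,0],[0,0,0,0,0,0]])

```text
clock: 37.72
position: [0.6293, 0.283, 0.0459]
ee_rot: [-3.141, -0.033, -0.001]
force: [-1.0, -0.0, -1.6]
width: 0.475
gripper_force: 45.0
```

```bash
python3 -c "
from h import *
tool()"
```

```text
t 37.72 pos [0.6293 0.283  0.0459] yaw 0.021 tilt [0.001 0.   ] F [-1.  -0.  -1.6] w 0.475 g 45.0 j [-0.38  0.69 -0.19  1.54  0.15  0.93 -2.17]
```

step_arm(steps=[[0,-0.5,-3,0,0,0],[0,0,-3,0,0,0],[0,0,-2,0,0,0],[0,0,0,0,0,0]])

```text
clock: 38.05
position: [0.629, 0.282, 0.0368]
ee_rot: [3.141, 0.032, -0.001]
force: [0.2, -0.4, -1.7]
width: 0.475
gripper_force: 45.0
```

step_arm(steps=[[0,0,-1.5,0,0,0],[0,0,0,0,0,0]])

```text
clock: 38.22
position: [0.6294, 0.2828, 0.0359]
ee_rot: [-3.141, -0.033, -0.001]
force: [-0.0, 1.0, -1.8]
width: 0.47
gripper_force: 45.0
```

step_arm(steps=[[0,0,0,0,0,0],[0,0,0,0,0,0],[0,0,0,0,0,0],[0,0,0,0,0,0],[0,0,0,0,0,0],[0,0,20,0,0,0],[0,0,35,0,0,0],[0,0,40,0,0,0],[0,0,35,0,0,0],[-25,0,15,0,0,0],[-25,5,0,0,0,0],[-25,5,0,0,0,0],[-25,10,0,0,0,0.01],[-25,10,0,0,0,0.01],[-25,10,0,0,0,0.01],[-25,10,0,0,0,0.01],[-25,10,0,0,0,0.01],[-20,8,0,0,0,0.01],[0,0,0,0,0,0],[0,0,0,0,0,0]], gripper=0.78)

```text
clock: 39.88
position: [0.4083, 0.3509, 0.181]
ee_rot: [-3.139, -0.131, -0.001]
force: [1.4, -0.7, 0.4]
width: 0.779
gripper_force: 0.0
```

```bash
python3 -c "
from h import *
tool(); wshot('w13.png',1); bands('w13.png','grn',.097); bands('w13.png','yel',.044)
save('side','s13.png'); save('top','t13.png')
for v in('s13','t13'):
  for n in('grn','yel'): print(v,n,[(a,c.round(1).tolist(),at(cal('side' if v[0]=='s' else 'top'),c,.044 if n=='yel' else .097)[:2].round(3).tolist()) for a,c in comps(cv2.imread('pics/raw_'+v+'.png'),n,14)])"
```

```text
t 39.88 pos [0.4083 0.3509 0.181 ] yaw 0.083 tilt [0. 0.] F [ 1.4 -0.7  0.4] w 0.779 g 0.0 j [-0.58  0.33 -0.3   1.79  0.11  1.04 -2.41]
grn 127 [394.6  16.7] [0.5764 0.3131]
grn 780 [429.6  44.5] [0.5599 0.2844]
grn 59 [445.5  57.2] [0.5522 0.271 ]
yel 1315 [581.   47.7] [0.5908 0.1276]
yel 51 [  1.5 124. ] [0.4792 0.6782]
yel 162 [ 82.  127.5] [0.48   0.5924]
yel 101 [306.9 149. ] [0.4751 0.3737]
yel 180 [327.3 200. ] [0.4281 0.3502]
yel 177 [295.5 201.2] [0.4244 0.3814]
yel 406 [313.2 235.7] [0.3908 0.3615]
yel 412 [313.8 280.7] [0.3424 0.3572]
s13 grn [(299, [175.4, 270.9], [0.618, 0.322]), (285, [206.6, 286.2], [0.53, 0.31]), (77, [79.1, 397.5], [0.438, 0.628]), (94, [24.3, 429.3], [0.438, 0.714])]
s13 yel [(16, [233.0, 242.6], [0.685, 0.12]), (142, [256.9, 262.6], [0.581, 0.136]), (77, [195.2, 349.5], [0.448, 0.405]), (43, [211.6, 360.3], [0.403, 0.402]), (241, [251.6, 375.7], [0.321, 0.377]), (44, [225.5, 368.8], [0.368, 0.398]), (34, [96.6, 390.6], [0.486, 0.583]), (44, [44.3, 421.0], [0.486, 0.674])]
t13 grn [(61, [214.8, 171.4], [0.695, 0.284]), (80, [215.9, 189.9], [0.647, 0.28]), (79, [216.1, 203.8], [0.611, 0.279]), (61, [214.4, 222.1], [0.564, 0.282])]
t13 yel [(25, [283.2, 188.0], [0.664, 0.115]), (16, [276.5, 216.2], [0.589, 0.132])]
```

step_arm(steps=[[0,5,-25,0,0,0],[0,5,-35,0,0,0],[0,0,-35,0,0,0],[0,0,-35,0,0,0],[0,0,-30,0,0,0],[0,0,-22,0,0,0],[0,0,-12,0,0,0],[0,0,-5,0,0,0],[0,0,0,0,0,0],[0,0,0,0,0,0]], gripper=1)

```text
clock: 40.87
position: [0.41, 0.3602, -0.018]
ee_rot: [-3.139, -0.125, -0.001]
force: [-0.5, -0.3, -0.5]
width: 0.995
gripper_force: 0.0
```

```bash
python3 -c "
from h import *
tool()"
```

```text
t 40.87 pos [ 0.41    0.3602 -0.018 ] yaw 0.08 tilt [0. 0.] F [-0.5 -0.3 -0.5] w 0.995 g 0.0 j [-0.65  0.59 -0.24  1.96  0.23  0.61 -2.53]
```

step_arm(steps=[[-1,0,0,0,0,0.005],[0,0,0,0,0,0],[0,0,0,0,0,0],[0,0,0,0,0,0],[0,0,0,0,0,0],[0,0,0,0,0,0],[0,0,0,0,0,0],[0,0,0,0,0,0],[0,0,0,0,0,0],[0,0,0,0,0,0],[0,0,0,0,0,0]], gripper=0.25, force=45)

```text
clock: 41.78
position: [0.4083, 0.3607, -0.0182]
ee_rot: [-3.138, -0.135, -0.0]
force: [0.8, 2.0, 1.1]
width: 0.472
gripper_force: 44.8
```

```bash
python3 -c "
from h import *
tool()"
```

```text
t 41.78 pos [ 0.4083  0.3607 -0.0182] yaw 0.086 tilt [0.    0.001] F [0.8 2.  1.1] w 0.472 g 44.8 j [-0.65  0.59 -0.24  1.96  0.23  0.61 -2.52]
```

step_arm(steps=[[0,0,15,0,0,0],[0,0,30,0,0,0],[0,0,35,0,0,0],[0,0,35,0,0,0],[0,0,25,0,0,0],[16,-20,5,0,0,0],[18,-20,0,0,0,0],[18,-20,0,0,0,0],[18,-20,0,0,0,0],[18,-20,0,0,0,-0.044],[18,-20,0,0,0,-0.044],[18,-20,0,0,0,-0.044],[18,-20,0,0,0,-0.044],[19,-20,0,0,0,-0.044],[19,-20,0,0,0,-0.044],[19,-20,0,0,0,-0.044],[19,-18,0,0,0,-0.048],[0,0,0,0,0,0],[0,0,0,0,0,0]])

```text
clock: 43.37
position: [0.6263, 0.1196, 0.1255]
ee_rot: [3.11, -0.428, -0.002]
force: [0.8, 0.4, -2.5]
width: 0.471
gripper_force: 44.8
```

```bash
python3 -c "
from h import *
tool()"
```

```text
t 43.37 pos [0.6263 0.1196 0.1255] yaw -0.274 tilt [-0.002 -0.002] F [ 0.8  0.4 -2.5] w 0.471 g 44.8 j [-0.19  0.52 -0.13  1.61  0.08  1.01 -2.18]
```

step_arm(steps=[[0.5,2,-25,0,0,0],[0,0,-25,0,0,0],[0,0,-17,0,0,0],[0,0,-10,0,0,0],[0,0,-5,0,0,0],[0,0,0,0,0,0],[0,0,0,0,0,0]])

```text
clock: 43.95
position: [0.6269, 0.1246, 0.0453]
ee_rot: [-3.113, 0.422, -0.001]
force: [1.0, 0.5, -3.0]
width: 0.476
gripper_force: 44.8
```

```bash
python3 -c "
from h import *
tool()"
```

```text
t 43.95 pos [0.6269 0.1246 0.0453] yaw -0.27 tilt [0.001 0.   ] F [ 1.   0.5 -3. ] w 0.476 g 44.8 j [-0.2   0.61 -0.12  1.69  0.09  0.85 -2.2 ]
```

step_arm(steps=[[0,-1.5,-3,0,0,0],[0,0,-3,0,0,0],[0,0,-2,0,0,0],[0,0,0,0,0,0]])

```text
clock: 44.28
position: [0.6268, 0.1227, 0.0367]
ee_rot: [-3.113, 0.423, -0.001]
force: [0.8, 0.2, -1.9]
width: 0.48
gripper_force: 44.8
```

step_arm(steps=[[0,-0.5,-1.5,0,0,0],[0,0,0,0,0,0]])

```text
clock: 44.45
position: [0.6271, 0.1229, 0.036]
ee_rot: [-3.112, 0.423, -0.001]
force: [-0.6, 1.6, 2.2]
width: 0.475
gripper_force: 44.8
```

step_arm(steps=[[0,0,0,0,0,0],[0,0,0,0,0,0],[0,0,0,0,0,0],[0,0,0,0,0,0],[0,0,0,0,0,0],[0,0,20,0,0,0],[0,0,35,0,0,0],[0,0,40,0,0,0],[0,0,40,0,0,0],[-25,0,20,0,0,0.03],[-25,0,10,0,0,0.03],[-25,0,0,0,0,0.03],[-20,0,0,0,0,0.03],[0,0,0,0,0,0],[0,0,0,0,0,0]], gripper=0.75)

```text
clock: 45.7
position: [0.5312, 0.1222, 0.2006]
ee_rot: [3.133, -0.236, 0.001]
force: [0.2, 0.9, -0.1]
width: 0.755
gripper_force: 0.0
```

```bash
python3 -c "
from h import *
tool(); C=wshot('w14.png',1); save('top','t14.png'); save('side','s14.png'); im=cv2.imread('pics/raw_w14.png')
for n in HUE: bands('w14.png',n,.097)
for v,k in(('t14','top'),('s14','side')):
  for n in HUE: print(v,n,[(a,c.round(1).tolist(),at(cal(k),c,.097)[:2].round(3).tolist()) for a,c in comps(cv2.imread('pics/raw_'+v+'.png'),n,14)])
for f in ('t14','s14'):
  m=cv2.inRange(cv2.cvtColor(cv2.imread('pics/raw_'+f+'.png'),cv2.COLOR_BGR2HSV),(7,150,120),(18,255,255)); k,l,st,ce=cv2.connectedComponentsWithStats(m); print(f,[(st[i].tolist(),ce[i].round(1).tolist()) for i in range(1,k) if st[i][4]>10])
"
```

```text
t 45.7 pos [0.5312 0.1222 0.2006] yaw -0.15 tilt [ 0.001 -0.   ] F [ 0.2  0.9 -0.1] w 0.755 g 0.0 j [-0.18  0.31 -0.18  1.75  0.06  1.08 -2.11]
red 989 [464.2  12.5] [ 0.6885 -0.0144]
red 1122 [466.   71.9] [ 0.6433 -0.0124]
red 893 [476.3 116.8] [ 0.6066 -0.0189]
red 90 [445.6 147.5] [0.5849 0.0092]
red 773 [484.4 171.2] [ 0.5599 -0.0237]
yel 823 [316.1  33.2] [0.6894 0.1052]
yel 74 [282.1  73.2] [0.6638 0.1374]
yel 107 [342.7  81.6] [0.6499 0.0894]
yel 837 [309.   95.5] [0.6434 0.1184]
yel 792 [304.1 139.6] [0.609  0.1282]
yel 63 [273.9 158.3] [0.5976 0.1564]
yel 84 [331.6 166.2] [0.5836 0.1083]
yel 612 [297.3 194.7] [0.5637 0.1418]
grn 928 [112.  68.] [0.6922 0.2769]
grn 1019 [134.5 120.9] [0.6476 0.2688]
grn 779 [141.4 165.3] [0.6104 0.2729]
grn 62 [180.4 182. ] [0.5907 0.2419]
grn 694 [154.7 217.1] [0.5637 0.2734]
t14 red [(39, [329.0, 189.3], [0.645, -0.005]), (26, [342.1, 189.9], [0.643, -0.038]), (22, [343.7, 203.5], [0.608, -0.041]), (25, [331.7, 204.2], [0.606, -0.011]), (32, [338.0, 224.0], [0.555, -0.026]), (18, [74.3, 259.1], [0.475, 0.625])]
t14 yel []
t14 grn [(31, [210.2, 171.5], [0.695, 0.296]), (63, [214.1, 189.9], [0.647, 0.285]), (69, [215.1, 203.7], [0.611, 0.281]), (53, [213.1, 222.2], [0.564, 0.285])]
s14 red [(303, [278.7, 216.8], [0.628, 0.022]), (388, [307.7, 228.1], [0.543, 0.011]), (74, [112.0, 378.6], [0.438, 0.572]), (86, [61.6, 407.8], [0.438, 0.657])]
s14 yel [(38, [227.4, 230.4], [0.667, 0.147]), (93, [237.3, 247.0], [0.597, 0.176]), (282, [257.5, 258.8], [0.531, 0.175]), (34, [96.6, 390.6], [0.432, 0.602]), (44, [44.3, 421.0], [0.432, 0.687])]
s14 grn [(414, [177.5, 266.8], [0.627, 0.311]), (365, [206.6, 284.0], [0.536, 0.306]), (77, [79.1, 397.5], [0.438, 0.628]), (95, [24.3, 429.3], [0.439, 0.714])]
t14 []
s14 [([392, 123, 49, 28, 771], [420.7, 135.4]), ([231, 193, 25, 13, 225], [242.1, 199.8]), ([360, 193, 9, 18, 133], [364.2, 201.1]), ([245, 216, 13, 8, 39], [250.5, 220.1])]
```

```bash
python3 -c "
from h import *
S=cal('side'); print(proj(S,[.6009,-.2602,.04]),proj(S,[.6009,-.2602,.07]))
C=ld('w10.png'); s,c,r=blob(cv2.imread('pics/raw_w10.png'),(145,40,120),(178,255,255)); print(s,at(C,c,.024))
for f,k in(('t14','top'),('s14','side')):
  im=cv2.imread('pics/raw_'+f+'.png')
  for lo,hi in(((145,40,100),(175,255,255)),((82,25,100),(98,255,255))):
    try: s,c,r=blob(im,lo,hi); print(f,s,at(cal(k),c,.024).round(3))
    except ValueError: print(f,'none')
"
```

```text
[363.69154178 200.80800498] [364.21131706 190.83477444]
[ 572   39   44   51 1693] [ 0.70782913 -0.2306398   0.024     ]
t14 [333 228   2   1   2] [ 0.56  -0.016  0.024]
t14 [184 136  17  13 105] [0.799 0.365 0.024]
s14 [326 195   1   1   1] [ 0.716 -0.236  0.024]
s14 [299 235   1   1   1] [ 0.62  -0.036  0.024]
```

```bash
python3 -c "
from h import *
print(job.sign_off())"
```

```text
the job is handed in; nothing more can be done
None
```

The job is handed in with no verdict returned. The images put all three tubes within about 2 mm of their seats. Both frames were last seen flat in the tray, which I pushed home against its stop. Magenta shows through the roof, but cyan can't be checked there.

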